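Put the sharpening stone back in its box

TASK

The sharpening stone has been stood on end to dry. Carry it, still standing, to one end of the low honing board with its steel face turned away from the board, and push it near the top so that its foot catches on the board's end and it tips over to lie flat on the board, steel face up. Then pick it up flat, lay it in the recess of its box, steel face up, put the lid on and press it down until it snaps fully home, leaving everything else on the bench where it is.

Things in the scene. Friction and masses are not known exactly. Their poses are not given: they have to be found in the camera images.
- stone_center (a point): Centre of the sharpening stone, a block 148 mm long, 48 mm wide, 30 mm thick, 0.4 kg: black plastic back, one large face a steel plate with slanting grooves. Its z runs along the 148 mm length (up as it stands at the start), y along the 48 mm width, x points out of the steel face. It may start turned any way about the vertical.
- board_top (a point): Centre of the top of the honing board, a low wooden board with a dark rubber inlay and a brass screw at each corner, 175 mm long (its y), 110 mm wide (its x), 12 mm high, fixed. Its two ends (plus and minus y) are the edges to tip against. z up.
- box_floor (a point): Centre of the recess floor of the box base, dark wood, fixed, 192 mm long (y), 65 mm wide (x); this point is 5 mm above the bench. The recess is 155 x 55 mm. Its long sides are bevelled rails 5 mm thick whose tops stand 13 mm above this point, with a gap 56 mm long in the middle of each for the fingers; at each end an upright tongue 10 mm thick and 50 mm wide stands 28 mm above this point, with two spring balls in its outer face. z up.
- lid_center (a point): Centre of the loose lid, dark wood, 192 mm long (y), 65 wide (x), 27 high, 0.11 kg, hollow below (cavity 180 x 57 x 21 mm), right way up; z up; either way round fits. Put over the stone and tongues it rests on the balls, 11 mm proud at one or both ends; 3 to 10 N on its top snaps it down (one end may go first). Home, its centre is 26.5 mm above box_floor, its top 45 mm above the bench.
- oil_bottle: small white oil bottle with a red spout, 33 mm across, 105 mm high, near the stone; origin at its foot
- glue_tin: round green tin, 66 mm across, 60 mm high; origin at its foot
- iron_block: black iron block 45 x 60 x 42 mm; origin at its foot
- tape_roll: roll of yellow tape, 100 mm across, 48 mm high; origin at its foot
- wood_block: plain wooden block 55 x 110 x 32 mm (y is its length); origin under its centre
- spirit_lamp: round glass spirit lamp, 70 mm across, 78 mm high; origin at its foot
- screwdriver: short green screwdriver lying flat, 120 mm long (y), 20 mm thick; origin under its centre
Not all that is in view belongs to the job. What is shaped like the part that bears stone_center but pink is not meant.

How it is judged (in metres and radians):
On the way, in this order (a step that is already met when the one before it is completed fails the run):
1. the stone lies flat on the board, steel face up, let go of (angle between stone_center's own x axis and vertical below 0.12 rad and z of stone_center in the frame of board_top between 0.01 and 0.02 m and x of stone_center in the frame of board_top between -0.06 and 0.06 m and y of stone_center in the frame of board_top between -0.075 and 0.075 m and linear speed of stone below 0.02 m/s and contact force between stone and the fingers below 0.1 N), for 0.2 s.
2. the stone lies home in the recess of the box, steel face up (angle between stone_center's own x axis and vertical below 0.05 rad and horizontal distance between stone_center and box_floor below 0.006 m and z of stone_center in the frame of box_floor below 0.0175 m), for 0.2 s.
At the end, for the whole second after the job is handed in: The stone lies steel face up in the recess of the box (within 6 mm of its middle, on the floor within 2.5 mm, level within 0.05 rad), and the lid is over it, snapped down onto the box within 2 mm all round (level within 0.03 rad, within 6 mm of the middle), at rest and let go of (all of step 2 and z of lid_center in the frame of box_floor below 0.0285 m and horizontal distance between lid_center and box_floor below 0.006 m and angle between lid_center's own z axis and vertical below 0.03 rad and angle between the y axis of lid_center and the y axis of box_floor, either way round below 0.06 rad and linear speed of lid below 0.02 m/s); the robot touches nothing.
It fails at once if one of the other things on the bench is moved more than 30 mm (distance of any of oil_bottle, glue_tin, iron_block, tape_roll, wood_block, spirit_lamp, screwdriver from where it was at the start of the episode above 0.03 m).
It also fails if it takes over 72 s, if anything falls off the work surface, if the arm or the gripper's body presses on something with over 40 N, if the wrist force passes 120 N, or if a joint passes its speed limit or range.

ROBOT

A 6-joint arm with a two-finger parallel gripper is mounted at the origin on a cart in front of the work surface, level with it; the furniture and walls round the work are solid. World frame = base frame: x ahead of the robot, y to its left, z up, the work surface at z = 0. Lengths are in m, angles in degrees, forces in N, time in s.
With the tool pointing down it reaches from about 0.425 to 0.925 m from the base axis. Payload 12.5 kg.
Tool frame: the origin (TCP) lies on the centre line of the jaws, within the pads' length; the fingertips stand 22 mm ahead of it and the grasp point (between the pads) lies 3 mm ahead of it; x points along the fingers, y is the direction in which the jaws open and shut, and the axes are right-handed (so a half turn about x gives the same grasp; the last joint's range is limited). The gripper opens to 85 mm and grips with 20 to 120 N. Pads are 22 mm wide; open, the fingers measure 114 mm over their backs; the gripper's body (76 mm by 85 mm) begins 54 mm behind the grasp point. The pads swing forward as they close: fully open they stand 13 mm farther back than shut.
Start: joints at [71.299, 28.126, 89.318, -0, 62.55, -6.05], TCP at [0.137, 0.61, 0.224] pointing down, gripper open.
Joint ranges: [-177.58, 177.58], [-47.91, 125.51], [2.72, 160], [-65.01, 245.01], [3.68, 167.84], [-153.87, 153.87]. Speed limits (degrees/s): [127.2, 127.2, 159.86, 180, 180, 180].

INTERFACE

Orientations are given as [roll, pitch, yaw] about the fixed x, y, z axes, in that order (R = Rz(yaw) Ry(pitch) Rx(roll)).
In Python, from rig import env gives the robot as it stands.
- The arm moves only by the shell command python3 -m pendant 'ROWS' [FORCE]. ROWS is JSON, a list of rows, each a list of 5 numbers: the gripper's target within -1 to 1 (fully open at 1, half-way at 0, shut at -1), then the shift along the tool's x, y, z in m, then the turn about the tool's x in degrees. In form: [[hand, tx, ty, tz, spin], ...]. A call has exactly 5 rows; each row is the pose to reach, as a shift and turn from the pose commanded when the call began, along the tool's axes at that moment; what a row does not reach only later rows make up. A row lasts 1/12 s, in which the tool goes at most 41.7 mm and 7.16 degrees, less where a joint would pass 70% of its speed; a pose out of reach is approached as far as the arm can. A call with a gripper value outside its range is refused whole. The fingers move at their own pace and stop on an object; FORCE is the grip in N (left out, the last holds). Time passes only in rows, so rows that repeat a pose let the fingers close, or fill a call up. It gives the time, the measured TCP pose, the force and the opening at its end, in the units of the state.
- env.read_state(): the state, without advancing time (a new reading comes with each control period).
- env.get_image(name): name is "scene" or "top" or "wrist"; returns (picture, depth): 420x560x3 uint8, red, green, blue; 420x560 float32, m along the optical axis (not along the pixel's ray), 0 where there is no reading.
- env.calibration(name): a dict with "mtx" (3x3 intrinsics, pixels), "k1" (the pictures are not rectified: a ray, as slopes to the right and down, at radius r is drawn at 1 + k1 r^2 times it, then the intrinsics apply), "R" (3x3) and "t" (3): a world point X has camera coordinates R X + t. Camera axes: x right, y down, z forward; pixel columns grow to the right and rows downward; lengths in m; the calibration is good to about 2 mm. A picture is of the moment at which its call begins: read the wrist's pose just before it. calibration takes no time and is no camera call; for the wrist camera it gives the pose at the moment of the call.
- env.finish_job(): hands the job in, once; it reports no verdict.
Trained networks look in the newest picture that a camera, given by its name, has taken for a name from the list of things; names that differ only in an ending like _2 or _b are one class to them, and where a whole thing is asked for, a point or a joint stands for the part that bears it (a point fixed in the world has none). Each returns a list of dicts, best first, with "confidence" (0 to 1); they miss things now and then, are a little off and sometimes report something else, mostly with a low value. They report only what shows in the picture. A call takes as long as a camera call. They do not tell look-alikes from the thing itself.
- env.spot_in(camera, target): "xyz" ([x, y, z] in m, in world coordinates, good to about 4 mm: the middle of the surface that is visible of it).
- env.silhouettes(camera, target): "pixels" (420x560 bool, what is visible of it).
- env.place_of(camera, target): "xyz" ([x, y, z] in m, in world coordinates, good to about 4 mm: a listed point, or the origin of a listed thing).
The state is a dict: "time": time; "joint_pos": joint angles; "dq": joint speeds; "joint_efforts": joint torques, N m; "ee_pos": TCP position; "eef_rot": TCP orientation; "contact_force": force on the tool from outside, world axes, zero at the start; "moment": the same for the moment, N m; "gripper_width": finger opening in m.
Only numpy, scipy, OpenCV 4.12 (cv2) and the standard library are available. Lean on these libraries where they do the work, as an engineer would, in place of code of your own. Each camera call takes 0.05 s, during which the arm holds its last target.

## Working session

There is one attempt and no reset: what is moved stays moved. The work goes in short steps, Python scripts to look and compute and a shell command to move; the robot and the scene stay as the last step left them, time stands still between calls to the robot, and variables do not carry over. Pictures are saved under pics/ and viewed, and the job is handed in when it is done.

```bash
ls; mkdir -p pics; python3 - <<'E'
from rig import env
import cv2
for n in ["scene","top","wrist"]:
    im,d=env.get_image(n); cv2.imwrite(f"pics/{n}0.png",im[:,:,::-1])
    c=env.calibration(n); print(n,c['R'].tolist() if hasattr(c['R'],'tolist') else c['R'],c['t'],c['k1'])
    import numpy as np; print(c['mtx'])
print(env.read_state())
E
```

```text
pics
scene [[0.8311514914479852, -0.5554769557450564, -0.025150544725601232], [-0.27976556147376147, -0.37866337276266904, -0.8822387889575422], [0.4805397266377263, 0.7403103415218542, -0.4701299494381683]] [-0.42584428  0.24697112  1.24106552] -0.07305335708199251
[[433.86649617   0.         276.53829679]
 [  0.         433.86649617 216.97932311]
 [  0.           0.           1.        ]]
top [[-0.01509862585257987, -0.9998764511347031, 0.004371951925117924], [-0.9994883012300485, 0.014969164537711672, -0.028267646122648038], [0.028198709219326913, -0.004796517415234535, -0.9995908293992344]] [0.05736407 0.52868636 1.251234  ] -0.09757144410633661
[[401.72595169   0.         282.47960399]
 [  0.         401.72595169 217.750559  ]
 [  0.           0.           1.        ]]
wrist [[0.21853678972964352, 0.9758283991463326, -0.0007790726335912833], [0.9428642023208659, -0.21094856456175243, 0.25789106051039196], [0.2514930764782602, -0.05709324416113535, -0.9661736872605559]] [-0.62490784 -0.03373295  0.38015662] -0.03183632403529635
[[344.20601173   0.         271.08513127]
 [  0.         344.20601173 203.91220983]
 [  0.           0.           1.        ]]
{'time': 0.15, 'joint_pos': array([ 7.13007260e+01,  2.81553364e+01,  8.93425593e+01,  5.35779262e-04,
        6.25504442e+01, -6.05042933e+00]), 'dq': array([ 0.04258299, -0.18012279, -0.15221606, -0.0293146 ,  0.08359445,
       -0.0337936 ]), 'joint_efforts': array([ 2.29717538e-03, -6.18712378e+01, -2.61690813e+01, -7.38853373e-05,
        3.26202127e-03,  3.92094634e-06]), 'ee_pos': array([0.1367776 , 0.60966713, 0.22346877]), 'eef_rot': array([ -96.61371124,   89.95165773, -109.2628031 ]), 'contact_force': array([ 0.18740504, -0.64891731, -0.48045589]), 'moment': array([-0.01617413, -0.02774261, -0.00415901]), 'gripper_width': 0.08531918464968268}
```

View pics/scene0.png

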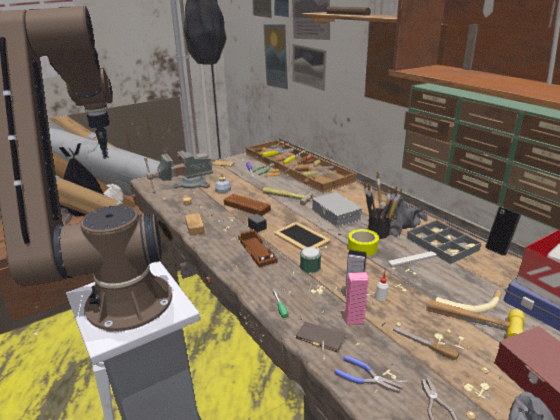

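View pics/top0.png

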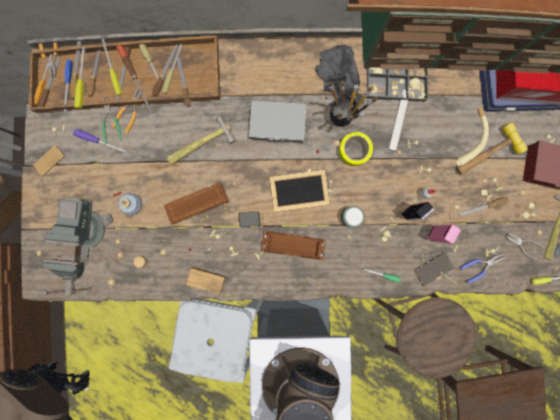

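View pics/wrist0.png

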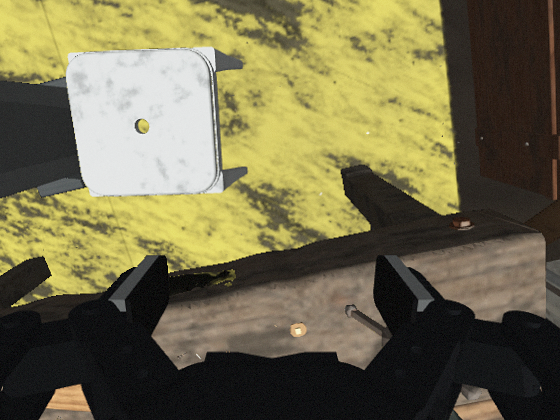

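Candidates for the stone (top view): black/steel block at (418,211) and a pink look-alike at (445,234). The dark flat plate at (435,268) and the grey one at (278,120) are clutter. The description fits (418,211). Next I measure everything.

```bash
cat > h.py <<'E'
from rig import env
import numpy as np, cv2
def rays(n,uv):
    c=env.calibration(n); K=np.array(c['mtx'],float); R=np.array(c['R']); t=np.array(c['t'])
    d=np.array([c['k1'],0,0,0,0.])
    p=cv2.undistortPoints(np.array(uv,float).reshape(-1,1,2),K,d).reshape(-1,2)
    return p,R,t
def at_z(n,uv,z):
    p,R,t=rays(n,uv); o=-R.T@t; D=np.c_[p,np.ones(len(p))]@R
    s=(z-o[2])/D[:,2]; return o+D*s[:,None]
def with_d(n,uv,d):
    p,R,t=rays(n,uv); X=np.c_[p,np.ones(len(p))]*np.array(d)[:,None]; return (X-t)@R
def proj(n,X):
    c=env.calibration(n)
    return cv2.projectPoints(np.array(X,float).reshape(-1,3),cv2.Rodrigues(np.array(c['R']))[0],np.array(c['t'],float),np.array(c['mtx'],float),np.array([c['k1'],0,0,0,0.]))[0].reshape(-1,2)
def crop(im,cx,cy,w,h,f,name):
    x0=max(0,int(cx-w/2));y0=max(0,int(cy-h/2))
    cv2.imwrite(name,cv2.resize(im[y0:y0+h,x0:x0+w,::-1],None,fx=f,fy=f,interpolation=cv2.INTER_CUBIC)); return x0,y0
def cloud(n,d,m=None):
    ok=d>0
    if m is not None: ok&=m
    v,u=np.nonzero(ok); return with_d(n,np.c_[u,v].astype(float),d[v,u]),u,v
E
python3 - <<'E'
from h import *
np.set_printoptions(precision=4,suppress=True)
im,d=env.get_image("top"); 
for t in ["stone_center","board_top","box_floor","lid_center"]:
    for f in (env.place_of,):
        for r in f("top",t)[:3]: print(t,np.array(r["xyz"]),round(r["confidence"],2),proj("top",r["xyz"]))
for t in ["stone_center","lid_center"]:
    for r in env.silhouettes("top",t)[:2]:
        m=r["pixels"]; P,u,v=cloud("top",d,m); print(t,r["confidence"],m.sum(),u.mean(),v.mean(),np.percentile(P,[2,50,98],axis=0))
crop(im,425,215,100,75,8,"pics/c1.png")
crop(im,260,215,200,130,4,"pics/c2.png")
s,_=env.get_image("scene"); crop(s,360,285,100,80,8,"pics/c3.png")
E
```

```text
stone_center [ 0.5463 -0.3586  0.0744] 0.84 [[418.1832 209.5001]]
stone_center [ 0.4751 -0.4339  0.0755] 0.83 [[443.166  232.7455]]
board_top [ 0.6149 -0.0015  0.0153] 0.61 [[298.3834 190.0879]]
box_floor [0.4453 0.0164 0.0032] 0.87 [[293.3917 244.4344]]
box_floor [ 0.6122 -0.0024  0.0131] 0.73 [[298.6546 191.0127]]
lid_center [0.581  0.322  0.0152] 0.91 [[195.1286 202.5287]]
lid_center [ 0.3483 -0.2566 -0.0031] 0.46 [[379.7153 273.4506]]
stone_center 0.63 405 418.13861386138615 210.47524752475246 [[ 0.5191 -0.3761  0.006 ]
 [ 0.5413 -0.3422  0.1341]
 [ 0.5667 -0.3268  0.1522]]
stone_center 0.57 498 442.95766129032256 233.3608870967742 [[ 0.4489 -0.4446  0.0025]
 [ 0.4742 -0.4214  0.1158]
 [ 0.4984 -0.4073  0.1522]]
lid_center 0.9 1249 195.20465489566612 202.81219903691814 [[0.5298 0.232  0.022 ]
 [0.579  0.3189 0.028 ]
 [0.63   0.408  0.0329]]
```

View pics/c1.png

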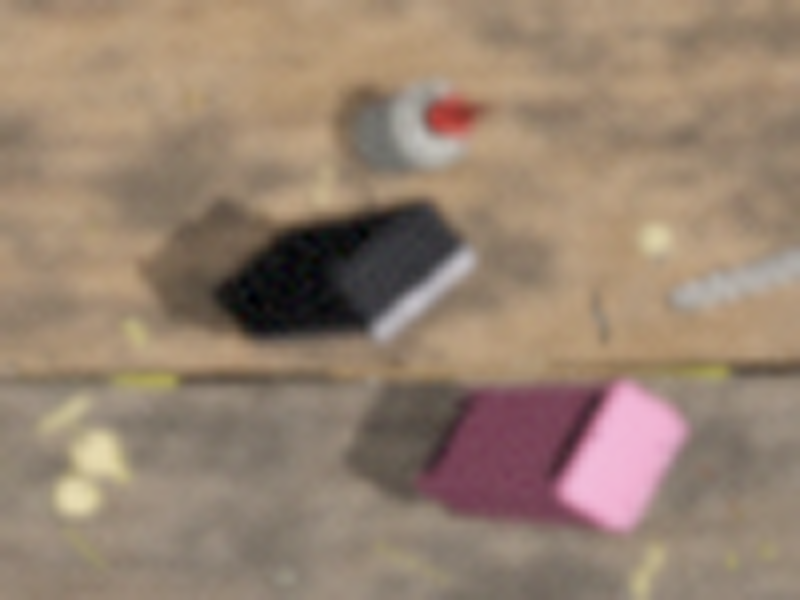

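View pics/c2.png

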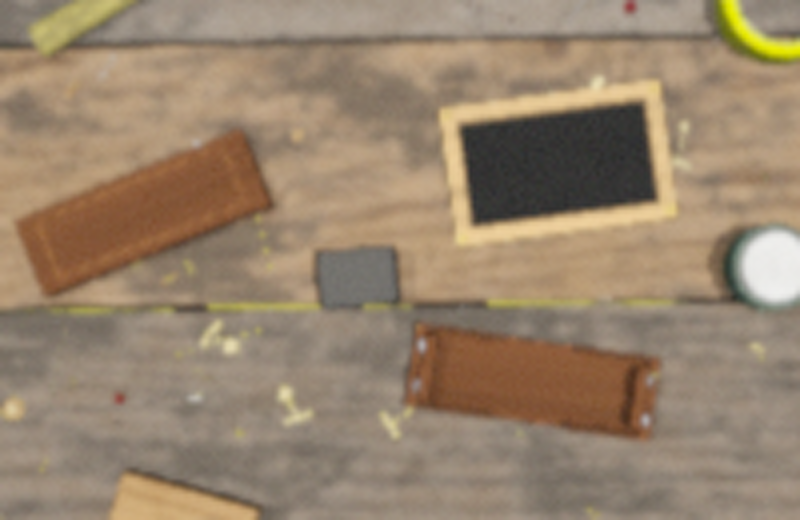

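View pics/c3.png

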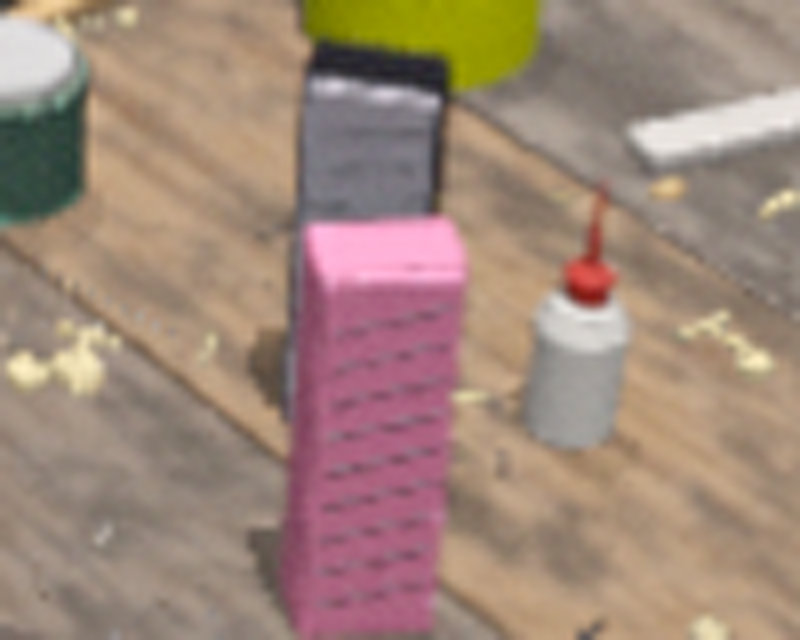

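```bash
cat >> h.py <<'E'
from scipy.spatial.transform import Rotation as Ro
def tool():
    s=env.read_state(); R=Ro.from_euler('xyz',s['eef_rot'],degrees=True).as_matrix(); return np.array(s['ee_pos']),R,s
def plan(xyz,ydir=None):
    """shift in tool axes and spin so that tool y is parallel (mod 180) to world angle ydir deg"""
    p,R,s=tool(); d=R.T@(np.array(xyz)-p); sp=0
    if ydir is not None:
        y=R[:,1]; a=np.degrees(np.arctan2(y[1],y[0])); # spin +about x(down) -> world yaw decreases
        sp=-((ydir-a+90)%180-90)
        print("tool y ang",a)
    print("t",s['time'],"shift",d.round(4),"spin",round(sp,2),"q6",s['joint_pos'][5].round(1),"w",s['gripper_width'].round(4),"F",s['contact_force'].round(1)); return d,sp
def rect(pts):
    P=np.array(pts)[:,:2]; c=P.mean(0); a=P[1]-P[0]+P[2]-P[3]; b=P[3]-P[0]+P[2]-P[1]
    return c,np.linalg.norm(a)/2,np.degrees(np.arctan2(a[1],a[0])),np.linalg.norm(b)/2,np.degrees(np.arctan2(b[1],b[0]))
E
python3 - <<'E'
from h import *
np.set_printoptions(precision=4,suppress=True)
def px(c,x0,y0,f): return [((x+.5)/f-.5+x0,(y+.5)/f-.5+y0) for x,y in c]
st=px([(378,335),(475,255),(430,205),(335,285)],375,178,8)
print("stone",rect(at_z("top",st,.148)))
print("board",rect(at_z("top",px([(442,108),(660,82),(676,214),(458,243)],160,150,4),.012)))
print("box",rect(at_z("top",px([(418,325),(661,359),(650,438),(405,404)],160,150,4),.03)))
print("lid",rect(at_z("top",px([(18,223),(240,130),(271,203),(50,294)],160,150,4),.027)))
for t in ["oil_bottle","glue_tin","iron_block","tape_roll","wood_block","spirit_lamp","screwdriver"]:
    for r in env.place_of("top",t)[:1]: print(t,np.array(r["xyz"]),round(r["confidence"],2),proj("top",r["xyz"]))
p,R,s=tool(); print(p,R)
E
```

```text
stone (array([ 0.5377, -0.353 ]), np.float64(0.04514149600326613), np.float64(-52.01822695193237), np.float64(0.02366347781415757), np.float64(40.917049912009404))
board (array([ 0.6154, -0.0049]), np.float64(0.17220686947503588), np.float64(-83.6025133605353), np.float64(0.10558596083479585), np.float64(-174.14677501225236))
box (array([0.4446, 0.0184]), np.float64(0.18940716146435976), np.float64(-98.8207234236001), np.float64(0.061381361006223434), np.float64(170.4681843397164))
lid (array([0.5795, 0.3177]), np.float64(0.18671973724229107), np.float64(-68.44345046240902), np.float64(0.06130232519582093), np.float64(-156.7334760592403))
oil_bottle [ 0.6032 -0.4038 -0.0005] 0.54 [[423.5611 192.7072]]
glue_tin [ 0.5313 -0.1682 -0.0018] 0.68 [[351.1497 216.2324]]
iron_block [0.5301 0.1488 0.0024] 0.8 [[250.8806 218.0739]]
wood_block [0.3369 0.2928 0.0016] 0.56 [[206.1257 280.0761]]
spirit_lamp [ 0.5832  0.5307 -0.0003] 0.65 [[131.626  203.2739]]
screwdriver [ 0.35   -0.2591 -0.0001] 0.57 [[380.718 273.   ]]
[0.1369 0.6098 0.224 ] [[ 0.0001  0.2191  0.9757]
 [ 0.0001  0.9757 -0.2191]
 [-1.      0.0001  0.    ]]
```

```bash
python3 -m pendant '[[1,-0.01,-0.003,0.041,7],[1,-0.02,-0.006,0.082,14],[1,-0.03,-0.009,0.123,21],[1,-0.04,-0.012,0.164,28],[1,-0.05,-0.015,0.2,35]]'; python3 -c "
from h import *
plan([.48,.38,.29]);"
```

```text
time: 1.32
ee_pos: [0.3305, 0.5505, 0.2744]
eef_rot: [66.2, 90.0, 18.2]
contact_force: [-0.6, 0.8, 0.1]
gripper_width: 0.0854Traceback (most recent call last):
  File "<string>", line 3, in <module>
    plan([.48,.38,.29]);
    ~~~~^^^^^^^^^^^^^^^
  File "h.py", line 33, in plan
    print("t",s['time'],"shift",d.round(4),"spin",round(sp,2),"q6",s['joint_pos'][5].round(1),"w",s['gripper_width'].round(4),"F",s['contact_force'].round(1)); return d,sp
                                                                                                  ^^^^^^^^^^^^^^^^^^^^^^^^
AttributeError: 'float' object has no attribute 'round'
```

```bash
sed -i "s/s\['gripper_width'\].round(4)/round(float(s['gripper_width']),4)/; s/s\['contact_force'\].round/np.array(s['contact_force']).round/" h.py; python3 -c "
from h import *
plan([.48,.40,.29],7);plan([.56,.20,.29],7)"
```

```text
tool y ang 42.00878673310075
t 1.3167 shift [-0.0156  0.0104  0.2119] spin 35.01 q6 11.1 w 0.0854 F [-0.6  0.8  0.1]
tool y ang 42.00878673310075
t 1.3167 shift [-0.0156 -0.064   0.414 ] spin 35.01 q6 11.1 w 0.0854 F [-0.6  0.8  0.1]
```

```bash
python3 -m pendant '[[1,-0.003,0.002,0.041,7],[1,-0.006,0.004,0.082,14],[1,-0.009,0.006,0.123,21],[1,-0.012,0.008,0.164,28],[1,-0.015,0.01,0.205,35]]'; python3 -c "
from h import *
plan([.57,.22,.29],-28);print(tool()[2]['joint_pos'])"
```

```text
time: 1.73
ee_pos: [0.4754, 0.405, 0.2892]
eef_rot: [127.3, 90.0, 44.3]
contact_force: [0.1, 0.7, 0.0]
gripper_width: 0.0861
tool y ang 7.005975051264359
t 1.7333 shift [-0.0008  0.0714  0.1952] spin 35.01 q6 27.4 w 0.0861 F [0.1 0.7 0. ]
[3.43715026e+01 2.49463162e+01 8.44202441e+01 2.81373417e-03
 7.06182695e+01 2.73645931e+01]
```

```bash
python3 -m pendant '[[1,0,0.014,0.039,7],[1,0,0.028,0.078,14],[1,0,0.042,0.117,21],[1,0,0.056,0.156,28],[1,0,0.07,0.195,35]]'; python3 -c "
from h import *
plan([.57,.01,.29],-51)"
```

```text
time: 2.15
ee_pos: [0.5692, 0.2203, 0.2891]
eef_rot: [146.9, 90.0, 28.9]
contact_force: [0.2, 0.4, 0.5]
gripper_width: 0.0855
tool y ang -27.991948690029282
t 2.15 shift [-0.0009  0.0994  0.1853] spin 23.01 q6 42.9 w 0.0855 F [0.2 0.4 0.5]
```

```bash
python3 -m pendant '[[1,0,0.019,0.036,6],[1,0,0.038,0.072,12],[1,0,0.057,0.108,18],[1,0,0.076,0.144,23],[1,0,0.095,0.177,23]]'; python3 -c "
from h import *
plan([.55,-.18,.29],-51);plan([.538,-.353,.29],-51)"
```

```text
time: 2.57
ee_pos: [0.5701, 0.0192, 0.2891]
eef_rot: [139.8, 90.0, -1.2]
contact_force: [0.7, 0.3, -0.2]
gripper_width: 0.0852
tool y ang -50.97984121031114
t 2.5667 shift [-0.0009  0.1421  0.141 ] spin 0.02 q6 46.3 w 0.0852 F [ 0.7  0.3 -0.2]
tool y ang -50.97984121031114
t 2.5667 shift [-0.0009  0.2689  0.2593] spin 0.02 q6 46.3 w 0.0852 F [ 0.7  0.3 -0.2]
```

```bash
python3 -m pendant '[[1,0,0.029,0.028,0],[1,0,0.058,0.056,0],[1,0,0.087,0.084,0],[1,0,0.116,0.112,0],[1,0,0.14,0.14,0]]'; python3 - <<'E'
from h import *
im,d=env.get_image("wrist"); cv2.imwrite("pics/w1.png",im[:,:,::-1])
c=env.calibration("wrist"); p,R,s=tool()
print("cam in tool",R.T@(-np.array(c['R']).T@np.array(c['t'])-p))
plan([.538,-.353,.29],-51)
for r in env.place_of("wrist","stone_center")[:3]: print(r['xyz'],r['confidence'],proj("wrist",r['xyz']))
E
```

```text
time: 2.98
ee_pos: [0.5508, -0.1781, 0.2889]
eef_rot: [123.1, 90.0, -17.6]
contact_force: [1.4, 1.2, 0.6]
gripper_width: 0.0853
cam in tool [-0.15202687 -0.00038895 -0.06536412]
tool y ang -50.826670830696024
t 3.0333 shift [-0.001   0.1242  0.1165] spin 0.17 q6 26.0 w 0.0857 F [-1.6 -3.7 -0.1]
[0.54, -0.3514, 0.0707] 0.9 [[378.65627686 270.7910402 ]]
[0.4712, -0.4296, 0.0758] 0.64 [[386.4704055  347.48580632]]
```

View pics/w1.png

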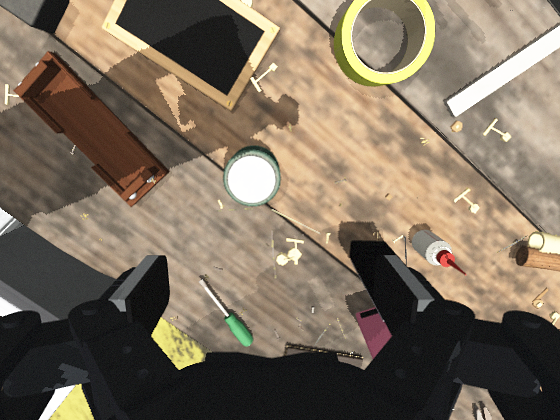

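```bash
python3 -m pendant '[[1,0,0.03,0.01,0],[1,0,0.06,0.02,0],[1,0,0.09,0.025,0],[1,0,0.124,0.03,0],[1,0,0.124,0.03,0]]'; python3 - <<'E'
from h import *
im,d=env.get_image("wrist"); cv2.imwrite("pics/w2.png",im[:,:,::-1])
plan([.538,-.353,.29],-51)
for r in env.place_of("wrist","stone_center")[:3]: print(r['xyz'],r['confidence'],proj("wrist",r['xyz']))
E
```

```text
time: 3.5
ee_pos: [0.6082, -0.2944, 0.2877]
eef_rot: [66.6, 90.0, -74.2]
contact_force: [2.0, -0.8, 0.8]
gripper_width: 0.0853
tool y ang -50.74907491588349
t 3.55 shift [-0.0024  0.0032  0.092 ] spin 0.25 q6 19.4 w 0.0855 F [-0.4  0.2 -0.7]
[0.5327, -0.1641, 0.0002] 0.66 [[158.03544806 146.13739495]]
[0.5402, -0.3538, 0.071] 0.64 [[277.60599522 251.99192441]]
```

View pics/w2.png

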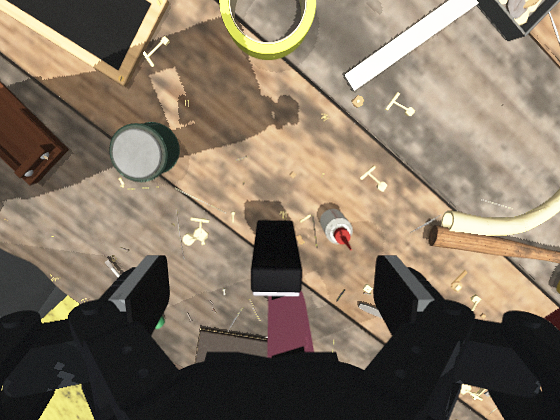

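```bash
python3 - <<'E'
from h import *
im,d=env.get_image("wrist")
print(crop(im,277,265,80,90,7,"pics/w2c.png"))
P,u,v=cloud("wrist",d); m=(u>240)&(u<312)&(v>245)&(v<310)&(P[:,2]>.138)&(P[:,2]<.16)
Q=P[m]; print(m.sum(),Q.mean(0))
r=cv2.minAreaRect((Q[:,:2]*1e3).astype(np.float32)); print(r)
E
```

```text
(237, 220)
1692 [ 0.54517303 -0.35061474  0.14902328]
((542.8350219726562, -352.68072509765625), (31.42816925048828, 48.05354690551758), 38.491302490234375)
```

View pics/w2c.png

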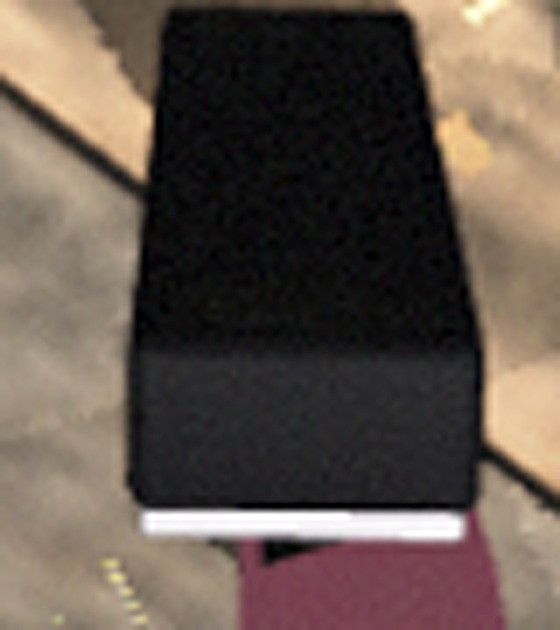

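```bash
python3 - <<'E'
from h import *
plan([.5428,-.3527,.29],-51.5)
plan([.5428,-.3527,.128],-51.5)
E
```

```text
tool y ang -50.65103868209625
t 3.65 shift [-0.0016  0.0081  0.089 ] spin 0.85 q6 19.5 w 0.085 F [-0.   0.2 -0.4]
tool y ang -50.65103868209625
t 3.65 shift [0.1604 0.0083 0.0889] spin 0.85 q6 19.5 w 0.085 F [-0.   0.2 -0.4]
```

```bash
python3 -m pendant '[[1,0,0.008,0.03,0.8],[1,0,0.008,0.06,0.8],[1,0,0.008,0.089,0.8],[1,0,0.008,0.089,0.8],[1,0,0.008,0.089,0.8]]' 60; python3 - <<'E'
from h import *
plan([.5428,-.3527,.128],-51.5)
im,d=env.get_image("wrist"); cv2.imwrite("pics/w3.png",im[:,:,::-1])
E
```

```text
time: 4.07
ee_pos: [0.5419, -0.3528, 0.2896]
eef_rot: [128.8, 90.0, -12.7]
contact_force: [0.2, 1.0, 0.1]
gripper_width: 0.0854
tool y ang -51.5110432102175
t 4.0667 shift [ 0.1616  0.0004 -0.0007] spin -0.01 q6 12.6 w 0.0854 F [0.2 1.  0.1]
```

View pics/w3.png

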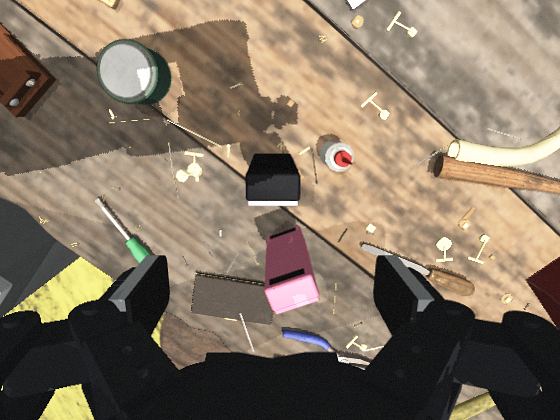

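```bash
python3 - <<'E'
from h import *
p,R,s=tool(); print(p,R)
print(proj("wrist",[[.5428,-.3527,.148],p,p+R[:,0]*.022]))
im,d=env.get_image("wrist"); P,u,v=cloud("wrist",d); m=(u>235)&(u<312)&(v>160)&(v<215)&(P[:,2]>.138)&(P[:,2]<.16)
Q=P[m]; print(m.sum(),cv2.minAreaRect((Q[:,:2]*1e3).astype(np.float32)))
E
```

```text
[ 0.54269541 -0.35231373  0.28953885] [[ 7.94328476e-04  6.23157775e-01 -7.82095746e-01]
 [-6.09607414e-05 -7.82095961e-01 -6.23158009e-01]
 [-9.99999683e-01  5.42669288e-04 -5.83252933e-04]]
[[272.08848633 189.15884027]
 [272.0623133  253.55560492]
 [271.98525354 237.24793368]]
1872 ((543.935791015625, -352.9996643066406), (29.771503448486328, 47.56437301635742), 38.161651611328125)
```

```bash
python3 -m pendant '[[1,0.035,0.001,-0.001,0],[1,0.07,0.001,-0.001,0],[1,0.105,0.001,-0.001,0],[1,0.14,0.001,-0.001,0],[1,0.161,0.001,-0.001,0]]' 60;python3 -m pendant '[[-1,0,0,0,0],[-1,0,0,0,0],[-1,0,0,0,0],[-1,0,0,0,0],[-1,0,0,0,0]]' 60
```

```text
time: 4.58
ee_pos: [0.5441, -0.3511, 0.1244]
eef_rot: [-81.2, 89.8, 137.4]
contact_force: [0.5, -0.6, 0.0]
gripper_width: 0.0853
time: 5.0
ee_pos: [0.5451, -0.3537, 0.1302]
eef_rot: [105.9, 89.8, -35.5]
contact_force: [0.4, 1.1, 6.7]
gripper_width: 0.0459
```

```bash
python3 -m pendant '[[-1,-0.01,0,0,0],[-1,-0.03,0,0,0],[-1,-0.055,0,0,0],[-1,-0.08,0,0,0],[-1,-0.09,0,0,0]]' 60; python3 - <<'E'
from h import *
plan([.60,-.19,.225],-16)
im,d=env.get_image("wrist"); cv2.imwrite("pics/w4.png",im[:,:,::-1])
E
```

```text
time: 5.42
ee_pos: [0.5448, -0.3539, 0.2221]
eef_rot: [103.4, 89.7, -38.0]
contact_force: [-0.7, -0.3, -3.1]
gripper_width: 0.0464
tool y ang -51.453518829339096
t 5.4167 shift [-0.0032 -0.0938 -0.1453] spin -35.45 q6 12.6 w 0.0464 F [-0.7 -0.3 -3.1]
```

View pics/w4.png

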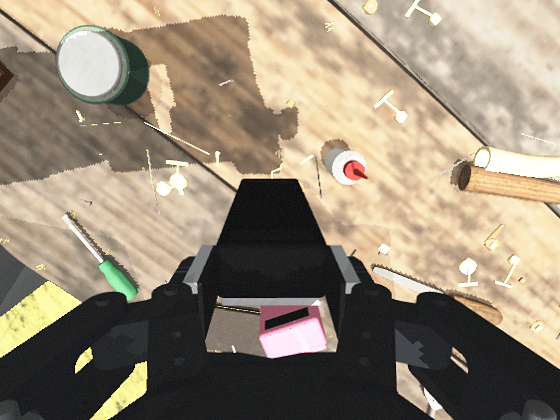

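```bash
python3 -m pendant '[[-1,0,-0.019,-0.029,-7],[-1,0,-0.038,-0.058,-14],[-1,0,-0.057,-0.087,-21],[-1,0,-0.076,-0.116,-28],[-1,0,-0.094,-0.145,-35]]' 60; python3 - <<'E'
from h import *
im,d=env.get_image("wrist"); cv2.imwrite("pics/w5.png",im[:,:,::-1])
plan([.61,-.16,.225],6)
E
```

```text
time: 5.88
ee_pos: [0.5987, -0.1878, 0.2168]
eef_rot: [-101.9, 89.9, 152.0]
contact_force: [1.1, -0.5, -4.0]
gripper_width: 0.046
tool y ang -15.449369685838608
t 5.9333 shift [-0.008   0.0033 -0.0242] spin -21.45 q6 -7.6 w 0.0459 F [ 1.   7.2 -3.5]
```

View pics/w5.png

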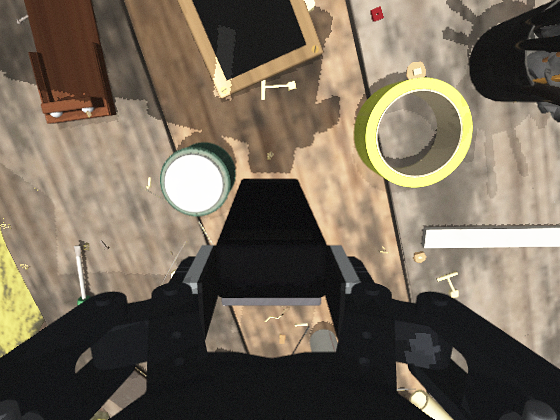

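```bash
python3 - <<'E'
from h import *
im,d=env.get_image("wrist"); print(crop(im,262,60,150,110,5,"pics/w5c.png"))
print(at_z("wrist",[(222,97),(322,46)],.012)[:,:2])
E
```

```text
(187, 5)
[[ 0.57373803 -0.09411908]
 [ 0.68081033 -0.075508  ]]
```

View pics/w5c.png

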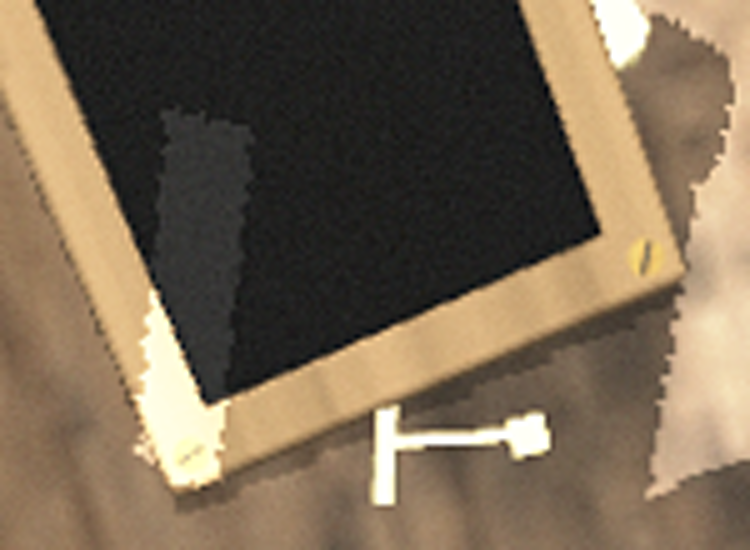

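```bash
python3 - <<'E'
from h import *
A=at_z("wrist",[(222.3,102.3),(323.5,59.5)],.012)[:,:2]; print(A,np.linalg.norm(A[1]-A[0]))
a=A[1]-A[0]; th=np.degrees(np.arctan2(a[1],a[0])); print(th)
# depth-based board fit
im,d=env.get_image("wrist"); P,u,v=cloud("wrist",d)
for r in env.silhouettes("wrist","board_top")[:1]: pass
al=np.deg2rad(th); e=A.mean(0); out=np.array([np.sin(al),-np.cos(al)])
print("edge mid",e,"board centre",e-out*.0875)
tgt=e+out*(.015+.004); print("stone target",tgt)
plan([*tgt,.225],th)
E
```

```text
[[ 0.57246425 -0.09904814]
 [ 0.67925498 -0.08778181]] 0.10738337658428192
6.0223734850378365
edge mid [ 0.62585961 -0.09341498] board centre [ 0.61667939 -0.00639789]
stone target [ 0.62785303 -0.11231011]
tool y ang -16.382340642833178
t 6.0833 shift [-0.008   0.0063 -0.0813] spin -22.4 q6 -7.1 w 0.046 F [ 0.1 -0.  -4. ]
```

```bash
python3 -m pendant '[[-1,0,0.001,-0.02,-6],[-1,0,0.002,-0.04,-12],[-1,0,0.004,-0.06,-18],[-1,0,0.006,-0.08,-22.4],[-1,0,0.006,-0.082,-22.4]]' 60; python3 - <<'E'
from h import *
env.get_image("scene")
plan([.6277,-.1113,.13],6)
im,d=env.get_image("wrist"); cv2.imwrite("pics/w6.png",im[:,:,::-1])
E
```

```text
time: 6.5
ee_pos: [0.6284, -0.1112, 0.2172]
eef_rot: [-158.6, 89.9, 117.5]
contact_force: [-0.0, -1.0, -3.8]
gripper_width: 0.0461
tool y ang 5.954570995869172
t 6.55 shift [ 0.0872 -0.0002 -0.0007] spin -0.05 q6 -22.0 w 0.046 F [-0.6  0.5 -3.9]
```

View pics/w6.png

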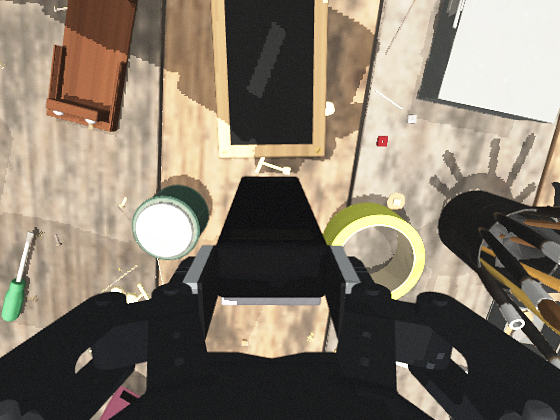

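```bash
python3 - <<'E'
from h import *
A=at_z("wrist",[(218.7,158.5),(327.5,156.5)],.012)[:,:2]; print(A, A.mean(0), A[1]-A[0], np.degrees(np.arctan2(*(A[1]-A[0])[::-1])))
B=at_z("wrist",[(238,178),(303,178)],.087)[:,:2]; print("stone back-bottom",B)
E
```

```text
[[ 0.57087721 -0.09977613]
 [ 0.68305372 -0.08609683]] [ 0.62696546 -0.09293648] [0.11217651 0.01367929] 6.952569642033771
stone back-bottom [[ 0.5984414  -0.10342002]
 [ 0.65227589 -0.0978545 ]]
```

```bash
python3 -m pendant '[[-1,0.025,0,-0.001,0.5],[-1,0.05,0,-0.001,0.5],[-1,0.07,0,-0.001,0.5],[-1,0.08,0,-0.001,0.5],[-1,0.084,0,-0.001,0.5]]' 60; python3 -m pendant '[[-1,0.001,0,0,0],[-1,0.002,0,0,0],[-1,0.003,0,0,0],[-1,0.003,0,0,0],[-1,0.003,0,0,0]]' 60;
```

```text
time: 7.02
ee_pos: [0.6269, -0.1127, 0.1321]
eef_rot: [-109.0, 89.8, 166.3]
contact_force: [0.3, -0.0, -3.9]
gripper_width: 0.0465
time: 7.43
ee_pos: [0.6281, -0.1116, 0.1317]
eef_rot: [71.9, 89.9, -12.7]
contact_force: [-0.6, -0.0, -4.4]
gripper_width: 0.0459
```

```bash
python3 -m pendant '[[-1,0.0005,0,0,0],[-1,0.001,0,0,0],[-1,0.0015,0,0,0],[-1,0.002,0,0,0],[-1,0.002,0,0,0]]' 60;python3 -m pendant '[[-1,0.0005,0,0,0],[-1,0.001,0,0,0],[-1,0.0015,0,0,0],[-1,0.002,0,0,0],[-1,0.002,0,0,0]]' 60
```

```text
time: 7.85
ee_pos: [0.6282, -0.1116, 0.1303]
eef_rot: [68.2, 89.9, -16.3]
contact_force: [-3.0, 0.4, 8.7]
gripper_width: 0.0464
time: 8.27
ee_pos: [0.6284, -0.1117, 0.1302]
eef_rot: [64.7, 89.8, -19.8]
contact_force: [-7.2, 1.6, 24.8]
gripper_width: 0.0462
```

Contact. Back off a little, release slightly, and look.

```bash
python3 -m pendant '[[-1,-0.001,0,0,0],[-1,-0.002,0,0,0],[-1,-0.002,0,0,0],[0.4,-0.002,0,0,0],[1,-0.002,0,0,0]]' 30;python3 -m pendant '[[1,0,0,0,0],[1,0,0,0,0],[1,0,0,0,0],[1,-0.02,0,0,0],[1,-0.05,0,0,0]]' 30; python3 - <<'E'
from h import *
im,d=env.get_image("wrist"); cv2.imwrite("pics/w7.png",im[:,:,::-1])
im,d=env.get_image("scene"); crop(im,320,250,160,120,5,"pics/s7.png")
print(tool()[0])
E
```

```text
time: 8.68
ee_pos: [0.6281, -0.1116, 0.1291]
eef_rot: [76.1, 90.0, -8.4]
contact_force: [0.2, 0.3, 0.4]
gripper_width: 0.0686
time: 9.1
ee_pos: [0.6267, -0.1113, 0.1767]
eef_rot: [-112.5, 89.7, 162.9]
contact_force: [0.5, -0.2, 0.9]
gripper_width: 0.0855
[ 0.62954924 -0.11198568  0.18291525]
```

View pics/w7.png

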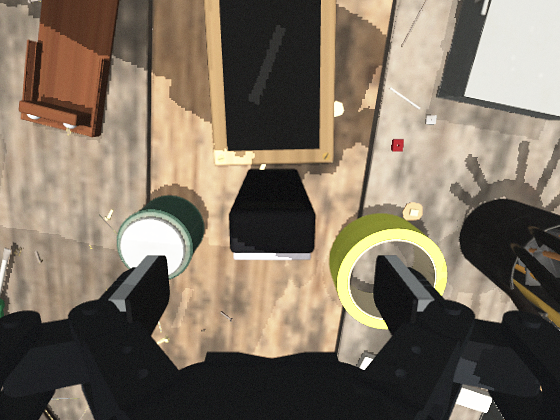

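View pics/s7.png

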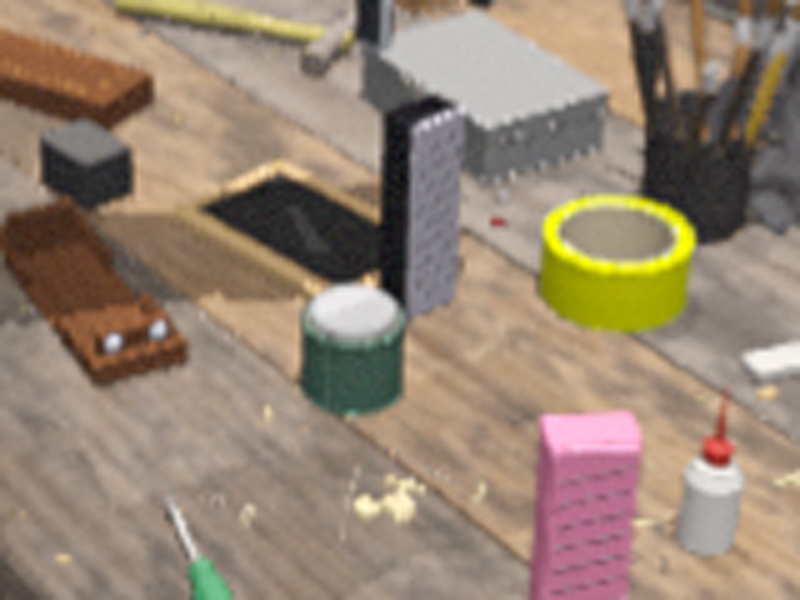

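```bash
python3 -m pendant '[[1,-0.02,0,0,0],[1,-0.02,0,0.02,0],[0,-0.02,0,0.05,0],[-1,-0.02,0,0.065,0],[-1,-0.02,0,0.065,0]]' 60;python3 -m pendant '[[-1,0,0,0,0],[-1,0,0,0,0],[-1,0.02,0,0,0],[-1,0.045,0,0,0],[-1,0.06,0,0,0]]' 60; python3 - <<'E'
from h import *
im,d=env.get_image("wrist"); cv2.imwrite("pics/w8.png",im[:,:,::-1])
plan([.628,-.112,.14],6.3)
E
```

```text
time: 9.62
ee_pos: [0.634, -0.179, 0.1981]
eef_rot: [-55.8, 90.0, -140.5]
contact_force: [-0.2, 0.1, 0.8]
gripper_width: 0.0517
time: 10.03
ee_pos: [0.6334, -0.1748, 0.1369]
eef_rot: [-123.6, 89.9, 152.0]
contact_force: [-0.1, 0.1, -0.2]
gripper_width: -0.0002
tool y ang 5.505019691753844
t 10.0833 shift [-0.0055  0.0015 -0.0627] spin -0.79 q6 -26.7 w 0.0 F [-0.4 -0.4 -2.9]
```

View pics/w8.png

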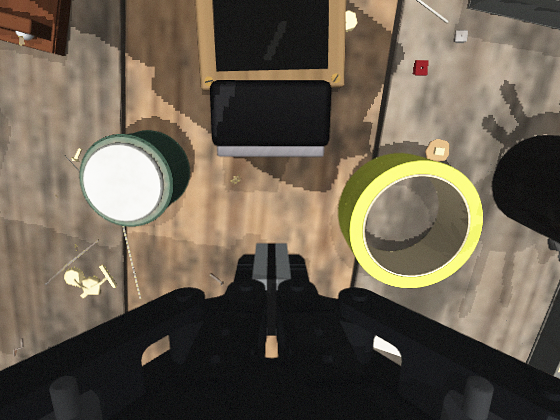

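```bash
python3 -m pendant '[[-1,0.003,0.001,-0.008,0],[-1,0.003,0.001,-0.017,0],[-1,0.003,0.001,-0.026,0],[-1,0.003,0.001,-0.033,0],[-1,0.003,0.001,-0.038,0]]' 60;python3 -m pendant '[[-1,0,0,-0.005,0],[-1,0,0,-0.01,0],[-1,0,0,-0.015,0],[-1,0,0,-0.02,0],[-1,0,0,-0.025,0]]' 60; python3 - <<'E'
from h import *
im,d=env.get_image("wrist"); cv2.imwrite("pics/w9.png",im[:,:,::-1])
plan([.628,-.112,.14],6.3)
E
```

```text
time: 10.5
ee_pos: [0.6316, -0.1369, 0.137]
eef_rot: [72.3, 89.9, -12.2]
contact_force: [-0.3, 0.1, -0.3]
gripper_width: -0.0001
time: 10.92
ee_pos: [0.629, -0.1131, 0.1359]
eef_rot: [-179.6, 90.0, 95.8]
contact_force: [0.4, -0.7, 0.3]
gripper_width: -0.0003
tool y ang 5.46256059945012
t 10.9667 shift [-0.0041 -0.0008 -0.0004] spin -0.84 q6 -21.5 w 0.0 F [ 0.4  0.6 -0.6]
```

View pics/w9.png

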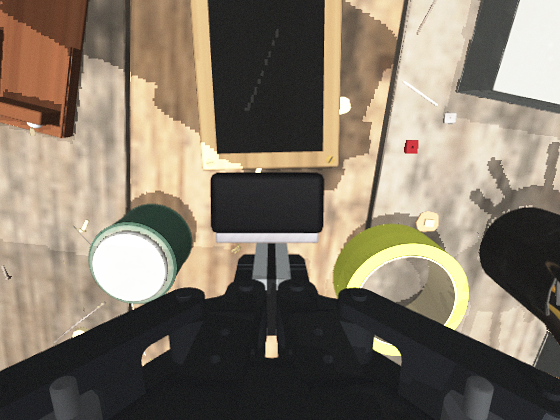

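```bash
python3 -m pendant '[[-1,0,0,-0.006,0],[-1,0,0,-0.012,0],[-1,0,0,-0.018,0],[-1,0,0,-0.024,0],[-1,0,0,-0.03,0]]' 60; python3 - <<'E'
from h import *
im,d=env.get_image("wrist"); cv2.imwrite("pics/w10.png",im[:,:,::-1])
im,d=env.get_image("scene"); crop(im,320,250,160,120,5,"pics/s10.png")
E
```

```text
time: 11.38
ee_pos: [0.6261, -0.0829, 0.1358]
eef_rot: [-160.6, 90.0, 114.8]
contact_force: [-0.6, 0.3, 0.6]
gripper_width: 0.0002
```

View pics/w10.png

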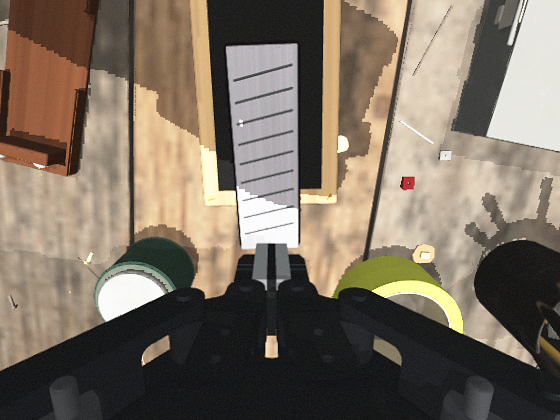

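View pics/s10.png

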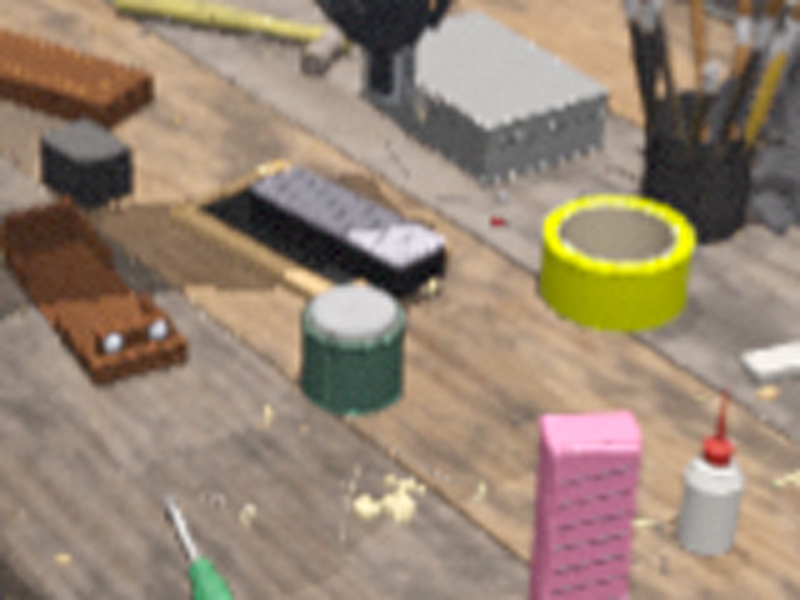

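```bash
python3 -m pendant '[[-1,-0.02,0,0,0],[-1,-0.05,0,0,0],[0,-0.08,0,0,0],[1,-0.1,0,0,0],[1,-0.1,0,0,0]]' 60; cat > flat.py <<'E'
from h import *
im,d=env.get_image("wrist"); P,u,v=cloud("wrist",d)
import sys
zlo,zhi=float(sys.argv[1]),float(sys.argv[2]); cx,cy=float(sys.argv[3]),float(sys.argv[4]); nm=sys.argv[5]
m=(P[:,2]>zlo)&(P[:,2]<zhi)&(np.hypot(P[:,0]-cx,P[:,1]-cy)<.12)&(v<400)
mk=np.zeros(d.shape,np.uint8); mk[v[m],u[m]]=255
mk=cv2.morphologyEx(mk,cv2.MORPH_OPEN,np.ones((3,3)))
n,l,st,_=cv2.connectedComponentsWithStats(mk); k=1+np.argmax(st[1:,4]); s=l[v,u]==k; s&=m
Q=P[s]; print(s.sum(),"z",np.percentile(Q[:,2],[5,50,95])); print(cv2.minAreaRect((Q[:,:2]*1e3).astype(np.float32)))
A=np.c_[Q[:,:2],np.ones(len(Q))]; print("plane",np.linalg.lstsq(A,Q[:,2],rcond=None)[0])
o=im[:,:,::-1].copy(); cs,_=cv2.findContours((l==k).astype(np.uint8),0,2); cv2.drawContours(o,cs,-1,(0,255,0),1); cv2.imwrite(nm,o)
print(tool()[0])
E
python3 flat.py .033 .052 .62 -.04 pics/w11.png
```

```text
time: 11.9
ee_pos: [0.6276, -0.084, 0.2405]
eef_rot: [71.2, 89.6, -13.3]
contact_force: [0.1, -0.5, 1.1]
gripper_width: 0.036
6958 z [0.03686224 0.04151011 0.04282692]
((616.9407958984375, -42.417572021484375), (48.21674346923828, 148.06529235839844), 7.635712146759033)
plane [-0.00547266  0.00079618  0.04459478]
[ 0.62689517 -0.08386512  0.23808671]
```

View pics/w11.png

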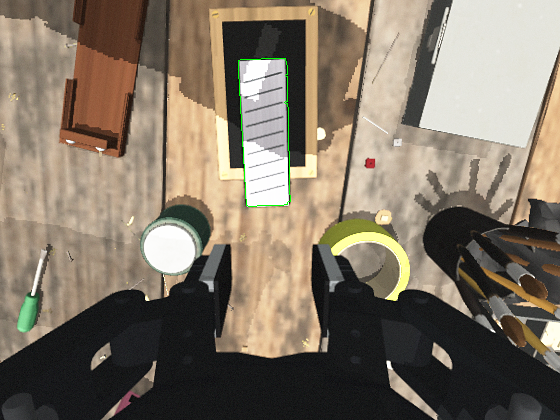

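```bash
python3 - <<'E'
from h import *
plan([.6169,-.0424,.1],7.6)
E
```

```text
tool y ang 5.447614808893346
t 11.95 shift [ 0.138  -0.0066 -0.0424] spin -2.15 q6 -19.0 w 0.0435 F [ 0.4 -0.6 -0.7]
```

```bash
python3 -m pendant '[[1,0.01,-0.003,-0.02,-2],[1,0.04,-0.006,-0.042,-2],[1,0.08,-0.006,-0.042,-2],[1,0.12,-0.006,-0.042,-2],[1,0.138,-0.006,-0.042,-2]]' 60; python3 -m pendant '[[1,0,0,0,0],[1,0,0,0,0],[1,0,0,0,0],[1,0,0,0,0],[1,0,0,0,0]]'; python3 flat.py .033 .052 .62 -.04 pics/w12.png; python3 -c "
from h import *
plan([.6169,-.0424,.038],7.6)"
```

```text
time: 12.37
ee_pos: [0.6136, -0.0416, 0.0924]
eef_rot: [-107.8, 89.6, 169.7]
contact_force: [-0.0, -0.1, -0.8]
gripper_width: 0.0854
time: 12.78
ee_pos: [0.6168, -0.0425, 0.0994]
eef_rot: [74.7, 89.9, -7.8]
contact_force: [0.4, 0.3, 0.7]
gripper_width: 0.0856
16141 z [0.03916886 0.04373746 0.04484689]
((618.1312866210938, -42.53357696533203), (48.29340362548828, 145.79458618164062), 7.5804972648620605)
plane [ 0.00085709 -0.00149641  0.04285895]
[ 0.61670203 -0.04251315  0.09922139]
tool y ang 7.443321864232299
t 12.8333 shift [ 0.0612  0.0001 -0.0001] spin -0.16 q6 -17.5 w 0.0856 F [-0.3 -0.2  1.1]
```

View pics/w12.png

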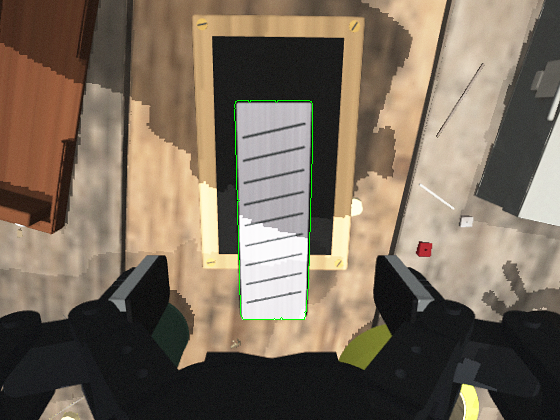

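```bash
python3 -m pendant '[[1,0.015,0.001,0,0],[1,0.03,0.001,0,0],[1,0.045,0.001,0,0],[1,0.055,0.001,0,0],[1,0.061,0.001,0,0]]' 60; python3 -m pendant '[[1,0,0,0,0],[-1,0,0,0,0],[-1,0,0,0,0],[-1,0,0,0,0],[-1,0,0,0,0]]' 60; python3 -m pendant '[[-1,0,0,0,0],[-1,-0.01,0,0,0],[-1,-0.03,0,0,0],[-1,-0.06,0,0,0],[-1,-0.08,0,0,0]]' 60;
```

```text
time: 13.25
ee_pos: [0.6171, -0.0422, 0.0363]
eef_rot: [-119.6, 90.0, 157.8]
contact_force: [-0.4, 0.4, -0.7]
gripper_width: 0.0854
time: 13.67
ee_pos: [0.6175, -0.0423, 0.0375]
eef_rot: [78.9, 89.9, -3.7]
contact_force: [0.0, 0.6, 0.0]
gripper_width: 0.0385
time: 14.08
ee_pos: [0.6176, -0.0423, 0.1196]
eef_rot: [76.5, 89.9, -6.0]
contact_force: [1.0, 0.1, 0.7]
gripper_width: -0.0
```

```bash
python3 flat.py .033 .052 .62 -.04 pics/w13.png
```

```text
10222 z [0.04264843 0.04742502 0.04857574]
((617.7427978515625, -24.582996368408203), (48.151519775390625, 109.45149230957031), 7.700929641723633)
plane [ 0.00514595 -0.00317654  0.04383894]
[ 0.61905757 -0.04247409  0.12317286]
```

View pics/w13.png

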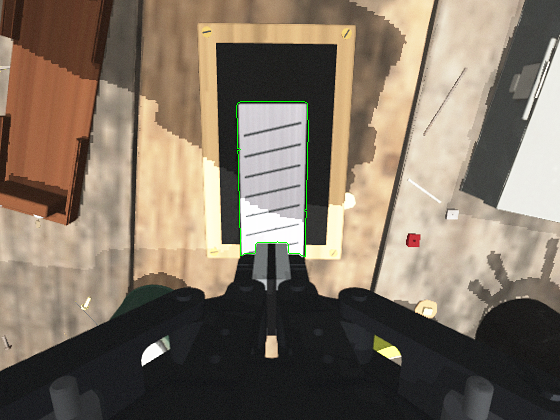

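```bash
python3 - <<'E'
from h import *
im,d=env.get_image("wrist"); p,R,s=tool()
P,u,v=cloud("wrist",d)
for vv in range(232,300,5):
    for uu in (262,280):
        k=np.nonzero((u==uu)&(v==vv))[0]
        if len(k): print(vv,uu,P[k[0]].round(4),(R.T@(P[k[0]]-p)).round(4))
print(p,s['joint_pos'],s['gripper_width'])
E
```

```text
232 262 [ 0.6146 -0.0602  0.0419] [ 0.0793 -0.0069  0.0169]
232 280 [ 0.6273 -0.0581  0.0429] [0.0783 0.0059 0.0165]
237 262 [ 0.6151 -0.0641  0.0415] [ 0.0797 -0.0069  0.0208]
237 280 [ 0.6278 -0.0621  0.0423] [0.0789 0.006  0.0206]
242 262 [ 0.6156 -0.0677  0.0418] [ 0.0794 -0.0069  0.0245]
242 280 [ 0.6284 -0.0663  0.0412] [0.08   0.006  0.0248]
247 262 [ 0.6131 -0.0314  0.1401] [-0.0191 -0.0041 -0.0116]
247 280 [ 0.6203 -0.0298  0.1419] [-0.0207  0.0033 -0.0123]
252 262 [ 0.6132 -0.031   0.1462] [-0.0251 -0.0039 -0.012 ]
252 280 [ 0.6204 -0.0306  0.1452] [-0.024   0.0033 -0.0115]
257 262 [ 0.6133 -0.0313  0.1504] [-0.0293 -0.0038 -0.0117]
257 280 [ 0.6201 -0.0303  0.1508] [-0.0296  0.0031 -0.0118]
262 262 [ 0.6134 -0.0314  0.1549] [-0.0338 -0.0037 -0.0116]
262 280 [ 0.6202 -0.0312  0.1533] [-0.0322  0.0031 -0.0109]
267 262 [ 0.6135 -0.0314  0.1591] [-0.038  -0.0036 -0.0116]
267 280 [ 0.62   -0.0307  0.1587] [-0.0376  0.0029 -0.0114]
272 262 [ 0.6136 -0.0315  0.1628] [-0.0417 -0.0035 -0.0114]
272 280 [ 0.6199 -0.0308  0.1627] [-0.0415  0.0028 -0.0114]
277 262 [ 0.6136 -0.0314  0.1668] [-0.0458 -0.0034 -0.0116]
277 280 [ 0.6198 -0.0313  0.1655] [-0.0444  0.0028 -0.0109]
282 262 [ 0.6137 -0.0306  0.1717] [-0.0507 -0.0032 -0.0123]
282 280 [ 0.6199 -0.032   0.1677] [-0.0465  0.0027 -0.0101]
287 262 [ 0.6137 -0.0303  0.1757] [-0.0546 -0.0031 -0.0126]
287 280 [ 0.6193 -0.0296  0.1757] [-0.0545  0.0025 -0.0126]
292 262 [ 0.6138 -0.031   0.1775] [-0.0564 -0.0031 -0.0119]
292 280 [ 0.6193 -0.0302  0.1777] [-0.0566  0.0025 -0.012 ]
297 262 [ 0.6138 -0.0305  0.1813] [-0.0602 -0.003  -0.0124]
297 280 [ 0.6192 -0.03    0.1809] [-0.0598  0.0024 -0.0121]
[ 0.61876396 -0.04244066  0.12113972] [-1.00254339e+01  3.41470757e+01  9.61326884e+01  7.22008979e-03
  4.93631774e+01 -1.74843533e+01] 0.0002510562778795144
```

```bash
python3 - <<'E'
from h import *
p,R,s=tool(); print(p)
im,d=env.get_image("scene"); 
q=proj("scene",[p,p+R[:,0]*.022,p-R[:,0]*.018]); print(q)
o=im.copy()
for i,c in enumerate([(255,0,0),(0,255,0),(255,0,255)]): cv2.circle(o,tuple(int(round(x)) for x in q[i]),1,c,-1)
crop(o,q[0][0],q[0][1],100,80,8,"pics/s14.png")
q=proj("wrist",[p,p+R[:,0]*.022,p-R[:,0]*.018]+np.array([R[:,2]*-.011]*3)); print("wrist",q)
P,u,v=cloud("scene",d); m=(np.hypot(P[:,0]-p[0],P[:,1]-p[1])<.02)&(P[:,2]>.06); print(np.percentile(P[m][:,2],[0,1,5,50]))
E
```

```text
[ 0.61876396 -0.04244066  0.12113972]
[[309.1296511  211.91248442]
 [309.09940648 217.70333916]
 [309.15407621 207.1127006 ]]
wrist [[273.59912453 234.78051324]
 [273.44879296 220.32555904]
 [273.75527668 249.82035244]]
[0.13124104 0.13444503 0.14036628 0.18498686]
```

View pics/s14.png

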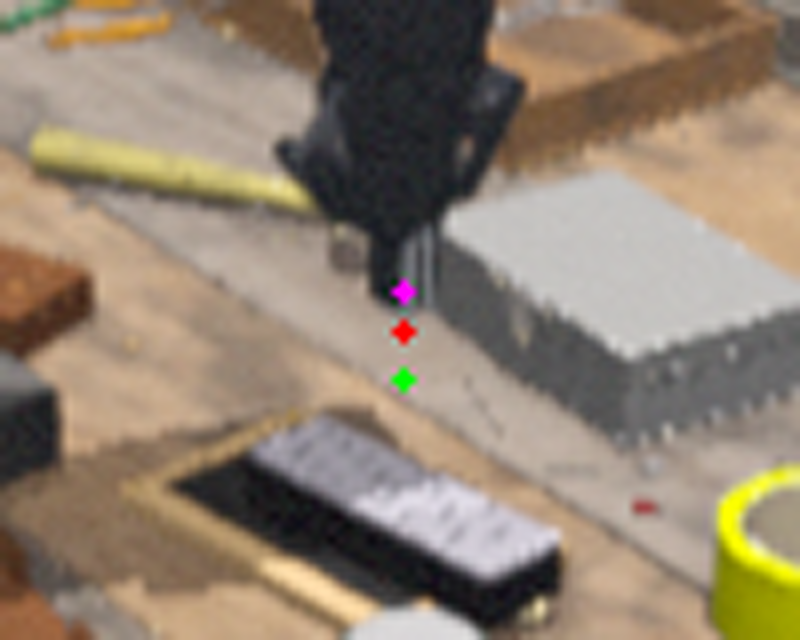

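Both cameras agree that the reported TCP height is about 33 mm too low: the shut fingertips are about 11 mm above the reported TCP, not 22 mm below it. So the fingers closed above the stone and never touched it. I'll correct heights by this amount and retry.

```bash
python3 -m pendant '[[1,0,0,0,0],[1,0,0,0,0],[1,0,0,0,0],[1,0,0,0,0],[1,0,0,0,0]]' 60; python3 - <<'E'
from h import *
d,sp=plan([.6173,-.0424,.006],7.6)
E
python3 -m pendant '[[1,0.03,0,0,0],[1,0.06,0,0,0],[1,0.08,0,0,0],[1,0.09,0,0,0],[1,0.09,0,0,0]]'; python3 - <<'E'
from h import *
d,sp=plan([.6173,-.0424,.006],7.6)
im,_=env.get_image("wrist"); cv2.imwrite("pics/w15.png",im[:,:,::-1])
E
```

```text
time: 14.65
ee_pos: [0.6171, -0.0422, 0.1162]
eef_rot: [-113.5, 89.9, 163.9]
contact_force: [0.1, -0.6, -0.2]
gripper_width: 0.0606
tool y ang 7.447670640448426
t 14.65 shift [0.1102 0.0003 0.0003] spin -0.15 q6 -17.5 w 0.0606 F [ 0.1 -0.6 -0.2]
time: 15.07
ee_pos: [0.6162, -0.0421, 0.0246]
eef_rot: [-108.8, 89.8, 168.6]
contact_force: [0.0, 0.7, 0.0]
gripper_width: 0.0852
tool y ang 7.444803822478103
t 15.0667 shift [0.0186 0.0011 0.0005] spin -0.16 q6 -17.5 w 0.0852 F [0.  0.7 0. ]
```

View pics/w15.png

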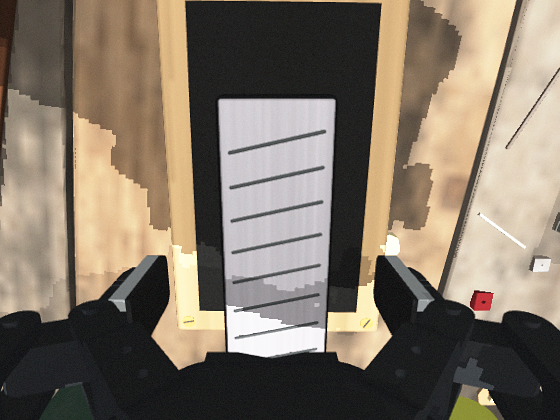

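```bash
python3 -m pendant '[[1,0.005,0.001,0,0],[1,0.01,0.001,0,0],[1,0.014,0.001,0,0],[1,0.017,0.001,0,0],[1,0.018,0.001,0,0]]'; python3 -m pendant '[[-1,0,0,0,0],[-1,0,0,0,0],[-1,0,0,0,0],[-1,0,0,0,0],[-1,0,0,0,0]]' 60;python3 -m pendant '[[-1,0,0,0,0],[-1,0,0,0,0],[-1,0,0,0,0],[-1,0,0,0,0],[-1,0,0,0,0]]' 60
```

```text
time: 15.53
ee_pos: [0.6182, -0.0421, 0.0087]
eef_rot: [-157.6, 90.0, 119.8]
contact_force: [-1.4, -0.8, -0.5]
gripper_width: 0.0853
time: 15.95
ee_pos: [0.6185, -0.0421, 0.0093]
eef_rot: [79.3, 90.0, -3.2]
contact_force: [0.0, 0.2, 3.7]
gripper_width: 0.0468
time: 16.37
ee_pos: [0.6185, -0.0421, 0.0094]
eef_rot: [80.3, 90.0, -2.3]
contact_force: [-0.5, 0.7, 6.0]
gripper_width: 0.0469
```

```bash
python3 -m pendant '[[-1,-0.01,0,0,0],[-1,-0.03,0,0,0],[-1,-0.06,0,0,0],[-1,-0.085,0,0,0],[-1,-0.1,0,0,0]]' 60; python3 flat.py .1 .19 .618 -.04 pics/w16.png; python3 -c "
from h import *
plan([.4446,.0184,.11],-8)"
```

```text
time: 16.78
ee_pos: [0.6185, -0.0421, 0.1116]
eef_rot: [74.8, 89.9, -7.7]
contact_force: [0.3, -0.7, -4.1]
gripper_width: 0.047
51082 z [0.14488852 0.14864421 0.18498058]
((616.0828247070312, -22.169612884521484), (117.85418701171875, 105.02437591552734), 7.4057512283325195)
plane [ 0.02815829 -0.22056331  0.13514918]
[ 0.61942895 -0.04224198  0.11366078]
tool y ang 7.454690434089179
t 16.8333 shift [ 0.0028 -0.1655 -0.0828] spin 15.45 q6 -17.5 w 0.0466 F [ 1.9  0.2 -0.5]
```

View pics/w16.png

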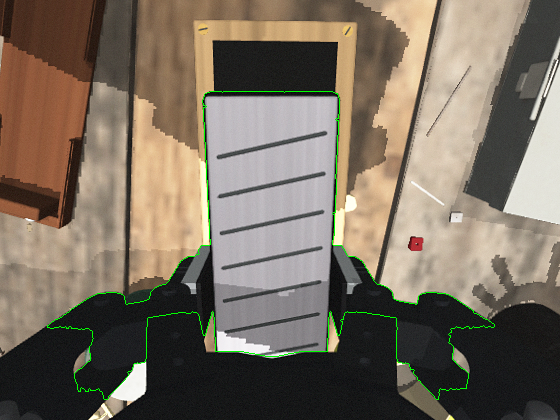

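```bash
cat > held.py <<'E'
from h import *
im,d=env.get_image("wrist"); p,R,s=tool(); P,u,v=cloud("wrist",d)
Q=(P-p)@R
m=(abs(Q[:,1])<.02)&(Q[:,0]<-.02)&(Q[:,0]>-.05)&(Q[:,2]<-.0)&(Q[:,2]>-.09)
A=np.c_[Q[m][:,1:],np.ones(m.sum())]; c=np.linalg.lstsq(A,Q[m][:,0],rcond=None)[0]
print("top plane slopes y,z (rad), x0",c.round(4),"far end z",np.percentile(Q[m][:,2],[0.3,1]).round(4), "n",m.sum())
m2=(Q[:,0]<c[2]+.006)&(Q[:,0]>c[2]-.006)&(Q[:,2]<-.02)&(Q[:,2]>-.06); print("y edges",np.percentile(Q[m2][:,1],[.5,99.5]).round(4), m2.sum())
m3=m2&(Q[:,2]>-.065); r=cv2.minAreaRect((Q[m2][:,1:]*1e3).astype(np.float32)); print(r)
E
python3 held.py; python3 -c "
from h import *
plan([.46,-.14,.11],-8)"
```

```text
top plane slopes y,z (rad), x0 [ 0.0017 -0.01   -0.0349] far end z [-0.0727 -0.0723] n 22774
y edges [-0.0233  0.0228] 14281
((-0.2252197265625, -39.996700286865234), (39.9746208190918, 47.38951873779297), 89.98400115966797)
tool y ang 7.455111204864351
t 16.8833 shift [ 0.001  -0.1704  0.0763] spin 15.46 q6 -17.5 w 0.0471 F [ 0.6  0.4 -4.4]
```

```bash
python3 -m pendant '[[-1,0,-0.034,0.015,3],[-1,0,-0.068,0.03,6],[-1,0,-0.102,0.045,9],[-1,0,-0.136,0.06,12],[-1,0,-0.17,0.076,15.4]]' 60; python3 -m pendant '[[-1,0,0,0,0],[-1,0,0,0,0],[-1,0,0,0,0],[-1,0,0,0,0],[-1,0,0,0,0]]'; python3 - <<'E'
from h import *
im,d=env.get_image("wrist"); cv2.imwrite("pics/w17.png",im[:,:,::-1])
print(tool()[0]);plan([.4446,.0184,.11],-8)
for r in env.place_of("wrist","box_floor")[:2]: print(r)
E
```

```text
time: 17.3
ee_pos: [0.4572, -0.1395, 0.1078]
eef_rot: [-109.1, 89.9, 152.8]
contact_force: [0.1, -1.1, -3.9]
gripper_width: 0.0472
time: 17.72
ee_pos: [0.4601, -0.139, 0.1085]
eef_rot: [-126.1, 90.0, 136.0]
contact_force: [0.4, -0.3, -4.8]
gripper_width: 0.0471
[ 0.46002084 -0.13896955  0.10853433]
tool y ang -7.87056553835644
t 17.7667 shift [-0.0014 -0.0368 -0.1538] spin 0.13 q6 -16.8 w 0.0469 F [ 1.2 -0.2 -3.8]
```

View pics/w17.png

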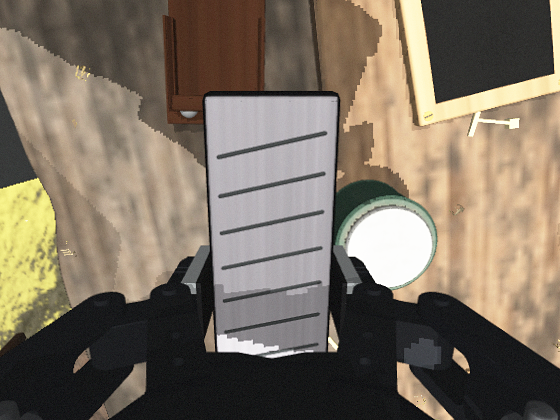

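```bash
python3 -m pendant '[[-1,-0.03,0.02,-0.01,0],[-1,-0.06,0.04,-0.02,0],[-1,-0.09,0.06,-0.03,0],[-1,-0.12,0.08,-0.04,0],[-1,-0.15,0.09,-0.04,0]]' 60; python3 -m pendant '[[-1,0,0,0,0],[-1,0,0,0,0],[-1,0,0,0,0],[-1,0,0,0,0],[-1,0,0,0,0]]'; python3 - <<'E'
from h import *
im,d=env.get_image("wrist"); cv2.imwrite("pics/w18.png",im[:,:,::-1])
print(tool()[0]);plan([.4446,.0184,.11],-8)
for r in env.place_of("wrist","box_floor")[:2]: print(r,proj("wrist",r["xyz"]))
E
```

```text
time: 18.23
ee_pos: [0.556, -0.1105, 0.2604]
eef_rot: [124.0, 90.0, 26.2]
contact_force: [-0.4, 0.2, -4.5]
gripper_width: 0.0468
time: 18.65
ee_pos: [0.5534, -0.1123, 0.2575]
eef_rot: [-101.5, 89.9, 160.6]
contact_force: [-0.7, 0.0, -4.1]
gripper_width: 0.0468
[ 0.55356491 -0.11233356  0.25774215]
tool y ang -7.964635912635707
t 18.7 shift [ 0.1481 -0.1257 -0.1143] spin 0.04 q6 -10.2 w 0.0466 F [ 0.8  0.8 -3.7]
{'xyz': [0.448, 0.0178, 0.011], 'confidence': 0.89} [[159.88314695  66.43577594]]
```

View pics/w18.png

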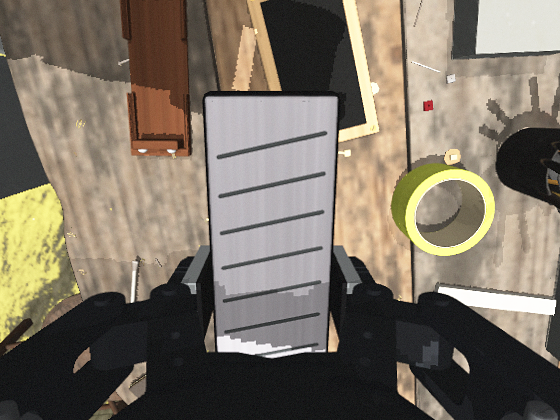

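```bash
python3 -m pendant '[[-1,0,0,-0.02,0],[-1,0,0,-0.04,0],[-1,0,0,-0.055,0],[-1,0,0,-0.055,0],[-1,0,0,-0.055,0]]' 60; cat > box.py <<'E'
from h import *
im,d=env.get_image("wrist"); cv2.imwrite("pics/w19.png",im[:,:,::-1])
print(crop(im,160,105,200,150,4,"pics/w19c.png"))
for r in env.place_of("wrist","box_floor")[:2]: print(r,proj("wrist",r["xyz"]))
P,u,v=cloud("wrist",d)
m=(P[:,2]>.011)&(P[:,2]<.045)&(np.hypot(P[:,0]-.446,P[:,1]-.018)<.105)
Q=P[m]; print(m.sum(),cv2.minAreaRect((Q[:,:2]*1e3).astype(np.float32)))
m=(P[:,2]>.026)&(P[:,2]<.045)&(np.hypot(P[:,0]-.446,P[:,1]-.018)<.105)
Q=P[m]; print(m.sum(),cv2.minAreaRect((Q[:,:2]*1e3).astype(np.float32)), np.median(Q[:,2]))
a=Q[Q[:,1]<.018]; b=Q[Q[:,1]>.018]; print(a.mean(0),b.mean(0))
E
python3 box.py
```

```text
time: 19.17
ee_pos: [0.5617, -0.0575, 0.2585]
eef_rot: [-93.0, 90.0, 169.2]
contact_force: [-0.4, -0.9, -4.1]
gripper_width: 0.047
(60, 30)
{'xyz': [0.4495, 0.0171, 0.0073], 'confidence': 0.64} [[165.48273037 117.90164575]]
3383 ((444.56634521484375, 17.86634063720703), (191.65777587890625, 67.17229461669922), 80.79181671142578)
1139 ((444.76422119140625, 15.790504455566406), (186.37002563476562, 50.76606750488281), 80.52023315429688) 0.03482555602879874
[ 0.43283878 -0.06349241  0.03401892] [0.45939298 0.09838533 0.03413422]
```

View pics/w19c.png

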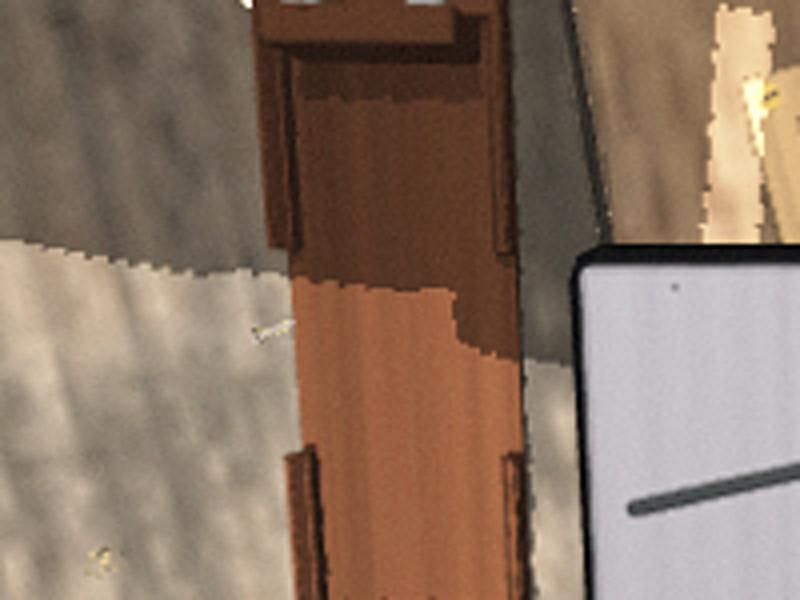

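```bash
python3 held.py; python3 -c "
from h import *
plan([.4452,.0186,.1],-9.1)"
```

```text
top plane slopes y,z (rad), x0 [ 0.0013 -0.0097 -0.0349] far end z [-0.0726 -0.0722] n 22794
y edges [-0.0233  0.0227] 14271
((-0.23951339721679688, -39.95525360107422), (39.9255485534668, 47.42375946044922), 89.96904754638672)
tool y ang -7.98336498203688
t 19.3167 shift [ 0.1587 -0.126  -0.0602] spin 1.12 q6 -4.7 w 0.0468 F [ 0.1  0.7 -4.9]
```

View pics/w19.png

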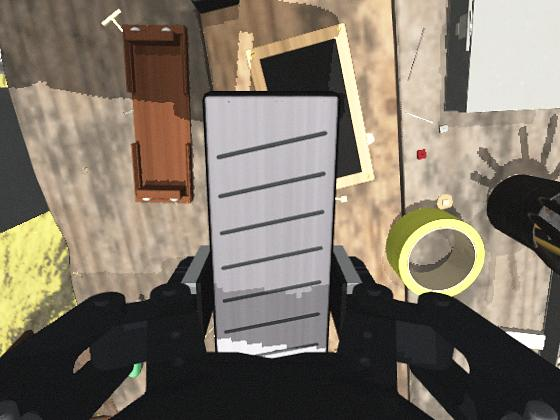

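```bash
python3 -m pendant '[[-1,0.01,-0.03,-0.015,0.3],[-1,0.025,-0.06,-0.03,0.6],[-1,0.045,-0.09,-0.045,0.9],[-1,0.065,-0.115,-0.055,1.1],[-1,0.08,-0.126,-0.06,1.1]]' 60; python3 -m pendant '[[-1,0.02,0,0,0],[-1,0.04,0,0,0],[-1,0.06,0,0,0],[-1,0.075,0,0,0],[-1,0.08,0,0,0]]' 60; python3 -m pendant '[[-1,0,0,0,0],[-1,0,0,0,0],[-1,0,0,0,0],[-1,0,0,0,0],[-1,0,0,0,0]]'; python3 - <<'E'
from h import *
print(tool()[0]); plan([.4452,.0186,.0015],-9.1)
im,d=env.get_image("wrist"); cv2.imwrite("pics/w20.png",im[:,:,::-1])
E
```

```text
time: 19.73
ee_pos: [0.4419, 0.0198, 0.1779]
eef_rot: [-92.4, 89.9, 168.5]
contact_force: [1.0, 0.3, -4.2]
gripper_width: 0.0471
time: 20.15
ee_pos: [0.4448, 0.0185, 0.0973]
eef_rot: [-88.0, 89.9, 172.9]
contact_force: [-0.1, -0.5, -3.0]
gripper_width: 0.0467
time: 20.57
ee_pos: [0.4456, 0.0189, 0.0996]
eef_rot: [97.0, 89.9, -2.1]
contact_force: [0.7, 0.4, -3.7]
gripper_width: 0.0468
[0.44562725 0.01894886 0.09958324]
tool y ang -9.052448557327654
t 20.5667 shift [ 0.0981 -0.0005  0.0004] spin 0.05 q6 3.0 w 0.0468 F [ 0.7  0.4 -3.7]
```

View pics/w20.png

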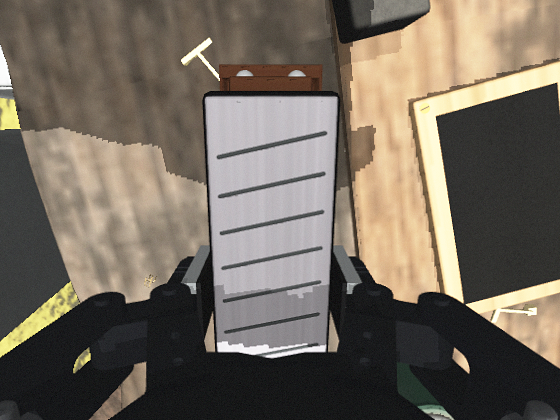

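```bash
python3 -m pendant '[[-1,0.015,0,0,0],[-1,0.03,0,0,0],[-1,0.042,0,0,0],[-1,0.05,0,0,0],[-1,0.056,0,0,0]]' 60; python3 - <<'E'
from h import *
plan([.4452,.0186,.0015],-9.1)
im,d=env.get_image("wrist"); cv2.imwrite("pics/w21.png",im[:,:,::-1])
E
```

```text
time: 21.03
ee_pos: [0.4453, 0.019, 0.0424]
eef_rot: [-107.1, 90.0, 153.9]
contact_force: [-0.5, 0.1, -4.2]
gripper_width: 0.0465
tool y ang -9.04823553036219
t 21.0333 shift [ 0.0409 -0.      0.0004] spin 0.05 q6 3.0 w 0.0465 F [-0.5  0.1 -4.2]
```

View pics/w21.png

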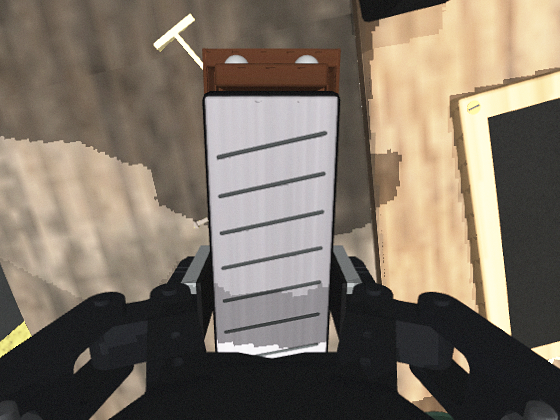

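```bash
python3 -m pendant '[[-1,0.008,0,0,0],[-1,0.016,0,0,0],[-1,0.022,0,0,0],[-1,0.028,0,0,0],[-1,0.032,0,0,0]]' 40; python3 -m pendant '[[-1,0.001,0,0,0],[-1,0.002,0,0,0],[-1,0.003,0,0,0],[-1,0.004,0,0,0],[-1,0.005,0,0,0]]' 40; python3 -c "
from h import *
plan([.4452,.0186,.0015],-9.1)"
```

```text
time: 21.5
ee_pos: [0.4452, 0.019, 0.0102]
eef_rot: [-99.7, 90.0, 161.2]
contact_force: [0.5, -0.3, -3.1]
gripper_width: 0.0471
time: 21.92
ee_pos: [0.4454, 0.019, 0.006]
eef_rot: [103.3, 90.0, 4.3]
contact_force: [-0.1, -0.9, -3.3]
gripper_width: 0.0466
tool y ang -9.049437065233883
t 21.9167 shift [ 0.0045 -0.0002  0.0004] spin 0.05 q6 3.0 w 0.0466 F [-0.1 -0.9 -3.3]
```

```bash
python3 -m pendant '[[-1,0.001,0,0,0],[-1,0.002,0,0,0],[-1,0.003,0,0,0],[-1,0.003,0,0,0],[-1,0.003,0,0,0]]' 40; python3 held.py;  python3 -m pendant '[[-1,0.0005,0,0,0],[-1,0.001,0,0,0],[-1,0.0015,0,0,0],[-1,0.0015,0,0,0],[-1,0.0015,0,0,0]]' 40
```

```text
time: 22.33
ee_pos: [0.4453, 0.019, 0.0028]
eef_rot: [-125.4, 90.0, 135.6]
contact_force: [-0.2, -0.4, -4.8]
gripper_width: 0.0469
top plane slopes y,z (rad), x0 [ 0.0023 -0.0376 -0.0357] far end z [-0.089  -0.0876] n 27417
y edges [-0.023   0.0222] 14121
((-0.37299346923828125, -39.93463134765625), (46.68418502807617, 39.858909606933594), 0.002532589714974165)
time: 22.8
ee_pos: [0.4454, 0.019, 0.0023]
eef_rot: [97.9, 89.9, -1.1]
contact_force: [-2.2, 0.0, 15.8]
gripper_width: 0.0471
```

Contact at the floor, at the expected height. Release, rise and check.

```bash
python3 -m pendant '[[-1,-0.0005,0,0,0],[-0.3,-0.001,0,0,0],[0.1,-0.001,0,0,0],[0.2,-0.001,0,0,0],[0.3,-0.001,0,0,0]]' 30; python3 -m pendant '[[0.4,-0.001,0,0,0],[0.4,-0.02,0,0,0],[0.6,-0.05,0,0,0],[1,-0.09,0,0,0],[1,-0.13,0,0.03,0]]' 30; python3 -m pendant '[[1,-0.02,0,0.03,0],[1,-0.04,0,0.06,0],[1,-0.04,0,0.06,0],[1,-0.04,0,0.06,0],[1,-0.04,0,0.06,0]]'; python3 flat.py .026 .045 .445 .018 pics/w22.png; python3 box.py
```

```text
time: 23.22
ee_pos: [0.4454, 0.019, 0.0024]
eef_rot: [112.1, 90.0, 13.0]
contact_force: [0.1, 0.3, -0.2]
gripper_width: 0.0551
time: 23.63
ee_pos: [0.4414, -0.0041, 0.1276]
eef_rot: [-176.4, 90.0, 84.7]
contact_force: [0.7, -0.6, 0.4]
gripper_width: 0.0852
time: 24.05
ee_pos: [0.4316, -0.0647, 0.1654]
eef_rot: [-126.1, 90.0, 134.8]
contact_force: [-0.2, 0.0, 0.8]
gripper_width: 0.0856
10724 z [0.03204482 0.03664922 0.03787987]
((443.76983642578125, 13.712654113769531), (137.09857177734375, 48.165931701660156), 81.2301254272461)
plane [-0.00061746  0.00159609  0.0366013 ]
[ 0.43158107 -0.06433388  0.16510736]
(60, 30)
14000 ((442.3866271972656, 5.558036804199219), (164.56521606445312, 66.4075698852539), 81.12161254882812)
11657 ((442.0328063964844, 3.0689544677734375), (159.0511932373047, 49.311241149902344), 81.05467987060547) 0.03674028113745007
[ 0.438604   -0.02313151  0.03610085] [0.4489717  0.05003205 0.03656461]
```

View pics/w22.png

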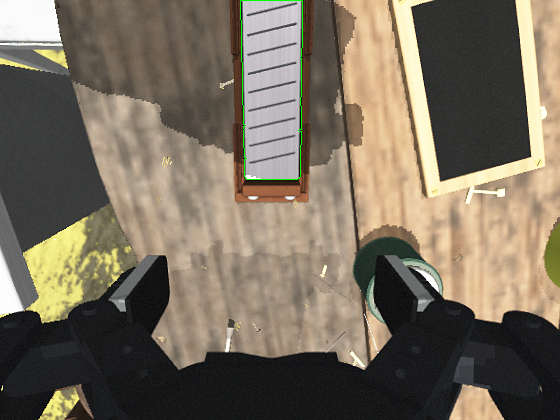

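```bash
python3 -m pendant '[[1,-0.03,0,-0.01,0],[1,-0.06,0,-0.03,0],[1,-0.09,0,-0.05,0],[1,-0.09,0,-0.05,0],[1,-0.09,0,-0.05,0]]' 30; python3 flat.py .026 .045 .445 .018 pics/w23.png; python3 - <<'E'
from h import *
im,d=env.get_image("wrist"); print(crop(im,270,150,160,150,4,"pics/w23c.png"))
print(proj("wrist",[.445,.018,.035]))
E
```

```text
time: 24.62
ee_pos: [0.4402, -0.0142, 0.2563]
eef_rot: [91.2, 89.9, -7.6]
contact_force: [0.0, 0.2, -0.3]
gripper_width: 0.0852
6009 z [0.03129212 0.03586142 0.03719824]
((443.8814392089844, 17.691547393798828), (146.32894897460938, 48.12303161621094), 80.92414855957031)
plane [-0.00358819  0.00206168  0.03710808]
[ 0.43960505 -0.01474071  0.25518687]
(190, 75)
[[272.50317689 142.81025728]]
```

View pics/w23.png

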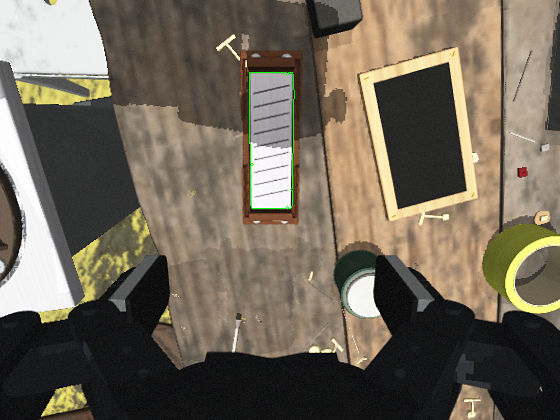

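```bash
python3 - <<'E'
from h import *
im,d=env.get_image("wrist"); P,u,v=cloud("wrist",d)
for lo in (.009,.012):
    m=(P[:,2]>lo)&(P[:,2]<.045)&(np.hypot(P[:,0]-.445,P[:,1]-.018)<.105)
    print(cv2.minAreaRect((P[m][:,:2]*1e3).astype(np.float32)))
p,R,s=tool(); print(p)
plan([.55,.15,.26],22)
plan([.5795,.3177,.26],22)
E
```

```text
((441.2441101074219, 18.735084533691406), (192.2622528076172, 72.58726501464844), 81.24097442626953)
((444.4766540527344, 18.15283966064453), (192.0583953857422, 66.48081970214844), 80.88813781738281)
[ 0.43926495 -0.01541422  0.25445779]
tool y ang -9.022107445438198
t 24.7667 shift [-0.0057  0.0834 -0.1807] spin -31.02 q6 -1.6 w 0.0853 F [-0.4 -0.2  0.4]
tool y ang -9.022107445438198
t 24.7667 shift [-0.0057  0.0862 -0.351 ] spin -31.02 q6 -1.6 w 0.0853 F [-0.4 -0.2  0.4]
```

View pics/w23c.png

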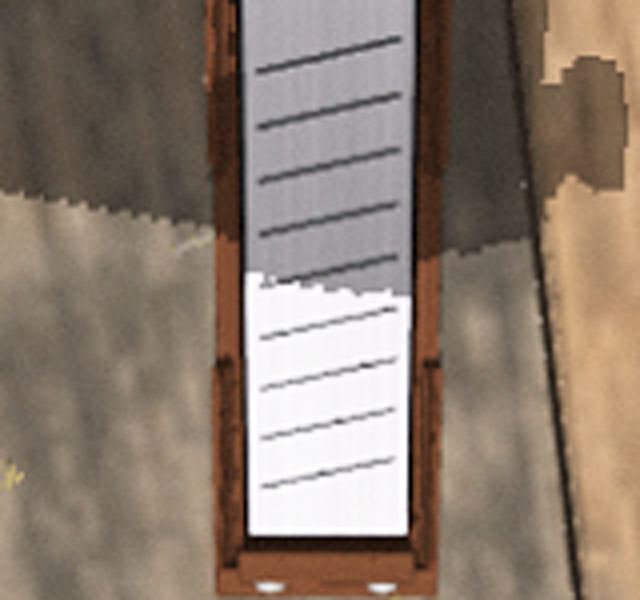

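```bash
python3 -m pendant '[[1,0,0.02,-0.036,-7],[1,0,0.04,-0.072,-14],[1,0,0.06,-0.108,-21],[1,0,0.075,-0.144,-28],[1,0,0.09,-0.18,-31]]' 30; python3 -c "
from h import *
plan([.59,.29,.25],22.4)"
```

```text
time: 25.18
ee_pos: [0.5577, 0.1492, 0.254]
eef_rot: [-103.5, 89.8, -171.2]
contact_force: [1.0, -0.2, -0.1]
gripper_width: 0.0851
tool y ang 22.296892187486414
t 25.1833 shift [ 0.0038  0.0833 -0.118 ] spin -0.1 q6 -13.9 w 0.0851 F [ 1.  -0.2 -0.1]
```

```bash
python3 -m pendant '[[1,0,0.025,-0.03,0],[1,0,0.05,-0.06,0],[1,0,0.08,-0.09,0],[1,0,0.081,-0.117,0],[1,0,0.081,-0.117,0]]' 30; python3 flat.py .018 .04 .58 .318 pics/w24.png; python3 -c "
from h import *
plan([.58,.318,.25],22.4)"
```

```text
time: 25.6
ee_pos: [0.5874, 0.2906, 0.2529]
eef_rot: [-106.8, 89.8, -174.7]
contact_force: [0.1, -0.5, -0.7]
gripper_width: 0.0855
10534 z [0.0278371  0.02920966 0.03053969]
((580.9378051757812, 318.3612060546875), (65.29907989501953, 191.7552032470703), 21.895322799682617)
plane [-0.00097305  0.00012942  0.02972047]
[0.58760779 0.2884996  0.25319398]
tool y ang 22.09341461286635
t 25.65 shift [ 0.0032  0.0041 -0.0302] spin -0.31 q6 -1.7 w 0.0853 F [-0.5 -0.1  0.8]
```

View pics/w24.png

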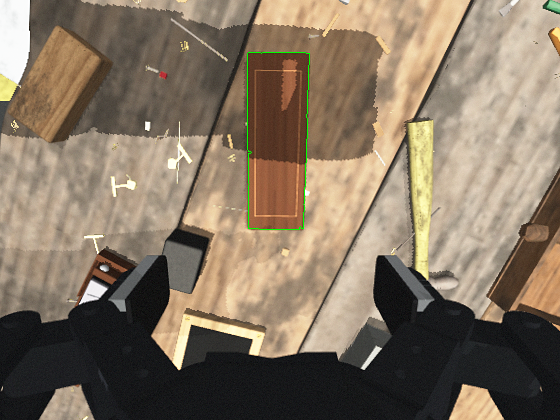

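```bash
python3 -c "
from h import *
plan([.5809,.3184,-.008],21.9)"; python3 -m pendant '[[1,0.03,0.003,-0.015,0.2],[1,0.06,0.005,-0.031,0.2],[1,0.1,0.005,-0.031,0.2],[1,0.14,0.005,-0.031,0.2],[1,0.17,0.005,-0.031,0.2]]' 40;  python3 -m pendant '[[1,0,0,0,0],[1,0,0,0,0],[1,0,0,0,0],[1,0,0,0,0],[1,0,0,0,0]]'; python3 -c "
from h import *
plan([.5809,.3184,-.008],21.9)
im,d=env.get_image('wrist'); cv2.imwrite('pics/w25.png',im[:,:,::-1])"
```

```text
tool y ang 22.09341461286635
t 25.65 shift [ 0.2612  0.006  -0.0301] spin 0.19 q6 -1.7 w 0.0853 F [-0.5 -0.1  0.8]
time: 26.07
ee_pos: [0.5803, 0.3157, 0.0818]
eef_rot: [-87.3, 89.8, -155.6]
contact_force: [0.8, 0.6, -0.7]
gripper_width: 0.0854
time: 26.48
ee_pos: [0.5823, 0.3175, 0.0879]
eef_rot: [91.6, 89.8, 23.3]
contact_force: [-0.2, 0.4, 0.2]
gripper_width: 0.0855
tool y ang 21.736066867837696
t 26.4833 shift [ 0.0959 -0.0013 -0.0013] spin -0.16 q6 1.2 w 0.0855 F [-0.2  0.4  0.2]
```

View pics/w25.png

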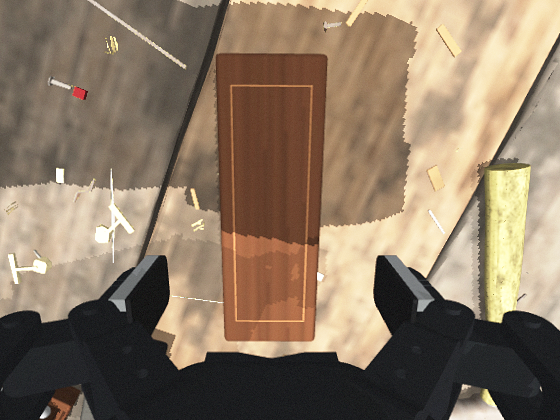

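```bash
python3 -m pendant '[[1,0.025,-0.001,-0.001,0],[1,0.05,-0.001,-0.001,0],[1,0.07,-0.001,-0.001,0],[1,0.085,-0.001,-0.001,0],[1,0.095,-0.001,-0.001,0]]' 25;  python3 -m pendant '[[1,0,0,0,0],[-1,0,0,0,0],[-1,0,0,0,0],[-1,0,0,0,0],[-1,0,0,0,0]]' 25;python3 -m pendant '[[-1,0,0,0,0],[-1,0,0,0,0],[-1,0,0,0,0],[-1,0,0,0,0],[-1,0,0,0,0]]' 25
```

```text
time: 26.95
ee_pos: [0.58, 0.318, -0.0099]
eef_rot: [-102.6, 90.0, -170.8]
contact_force: [-0.1, -0.0, 0.3]
gripper_width: 0.085
time: 27.37
ee_pos: [0.5808, 0.3183, -0.0078]
eef_rot: [93.5, 89.9, 25.2]
contact_force: [0.2, -0.4, 5.7]
gripper_width: 0.0645
time: 27.78
ee_pos: [0.5808, 0.3183, -0.0078]
eef_rot: [93.0, 89.9, 24.8]
contact_force: [-1.0, 0.3, 6.5]
gripper_width: 0.0646
```

Gripped at 64.6 mm. Lift and measure the lid in the hand.

```bash
python3 -m pendant '[[-1,-0.02,0,0,0],[-1,-0.05,0,0,0],[-1,-0.09,0,0,0],[-1,-0.13,0,0,0],[-1,-0.15,0,0,0]]' 25; python3 -m pendant '[[-1,0,0,0,0],[-1,0,0,0,0],[-1,0,0,0,0],[-1,0,0,0,0],[-1,0,0,0,0]]' ; sed -i 's/<-.0)&(Q\[:,2\]>-.09)/<-.0)\&(Q[:,2]>-.11)/' held.py; python3 held.py;python3 -c "
from h import *
plan([.4447,.018,.13],-9.1)
im,d=env.get_image('wrist'); cv2.imwrite('pics/w26.png',im[:,:,::-1])"
```

```text
time: 28.2
ee_pos: [0.5812, 0.3185, 0.146]
eef_rot: [91.9, 89.7, 23.7]
contact_force: [1.1, 0.4, -0.6]
gripper_width: 0.0645
time: 28.62
ee_pos: [0.5796, 0.3178, 0.1391]
eef_rot: [-90.0, 89.9, -158.3]
contact_force: [-1.0, -0.3, -1.2]
gripper_width: 0.0649
top plane slopes y,z (rad), x0 [ 0.0028  0.0004 -0.0368] far end z [-0.0968 -0.0961] n 34276
y edges [-0.0316  0.0316] 20973
((0.002010345458984375, -40.00336456298828), (65.36302947998047, 39.99822998046875), 0.020056093111634254)
tool y ang 21.747746107098
t 28.6667 shift [ 0.0098 -0.2365  0.2285] spin 30.85 q6 1.3 w 0.0647 F [ 0.7 -0.2 -1. ]
```

View pics/w26.png

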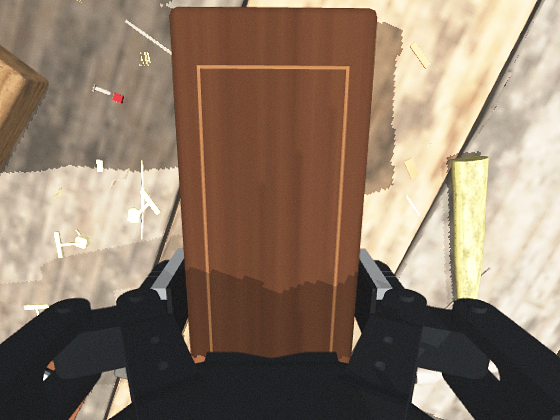

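```bash
python3 -m pendant '[[-1,0,-0.028,0.028,6],[-1,0,-0.056,0.056,12],[-1,0,-0.084,0.084,18],[-1,0,-0.112,0.112,24],[-1,0,-0.14,0.14,30.8]]' 25; python3 -c "
from h import *
plan([.4447,.018,.13],-9.1)"
```

```text
time: 29.13
ee_pos: [0.5008, 0.1348, 0.1403]
eef_rot: [-79.6, 90.0, -178.9]
contact_force: [1.8, -0.9, -0.0]
gripper_width: 0.0646
tool y ang -9.305863040850065
t 29.1333 shift [ 0.0104 -0.0365  0.1243] spin -0.21 q6 17.1 w 0.0646 F [ 1.8 -0.9 -0. ]
```

```bash
python3 -m pendant '[[-1,0,-0.01,0.03,0],[-1,0,-0.02,0.06,0],[-1,0,-0.03,0.09,0],[-1,0,-0.037,0.12,0],[-1,0,-0.037,0.1235,0]]' 25; python3 -m pendant '[[-1,0,0,0,0],[-1,0,0,0,0],[-1,0,0,0,0],[-1,0,0,0,0],[-1,0,0,0,0]]' ;python3 held.py;python3 -c "
from h import *
print(tool()[0])
plan([.4447,.018,.019],-9.1)
im,d=env.get_image('wrist'); cv2.imwrite('pics/w27.png',im[:,:,::-1])"
```

```text
time: 29.55
ee_pos: [0.444, 0.0172, 0.1405]
eef_rot: [-77.7, 89.9, -176.9]
contact_force: [1.6, -0.5, -0.7]
gripper_width: 0.0645
time: 29.97
ee_pos: [0.4462, 0.0207, 0.1406]
eef_rot: [-117.8, 90.0, 143.2]
contact_force: [0.7, -0.4, -1.2]
gripper_width: 0.0644
top plane slopes y,z (rad), x0 [ 0.0025 -0.0001 -0.0369] far end z [-0.0966 -0.096 ] n 34250
y edges [-0.0318  0.0315] 21067
((-0.16035079956054688, -39.996986389160156), (65.41172790527344, 39.97891616821289), 0.016097163781523705)
[0.44615055 0.02062836 0.14058237]
tool y ang -8.98050657711974
t 30.0167 shift [ 0.1216 -0.001   0.0028] spin 0.12 q6 3.1 w 0.0645 F [ 0.1 -0.6 -0.7]
```

View pics/w27.png

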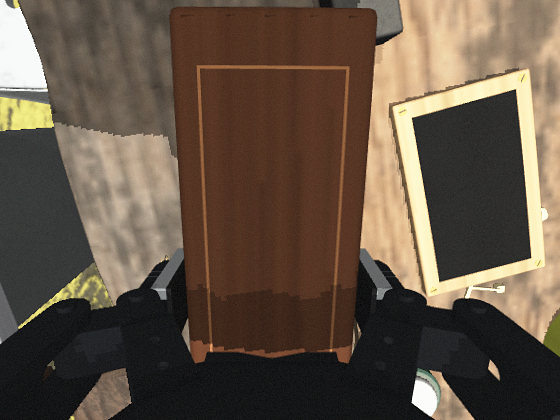

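```bash
python3 -m pendant '[[-1,0.02,-0.001,0.003,0],[-1,0.045,-0.001,0.003,0],[-1,0.07,-0.001,0.003,0],[-1,0.085,-0.001,0.003,0],[-1,0.095,-0.001,0.003,0]]' 25; python3 -m pendant '[[-1,0,0,0,0],[-1,0,0,0,0],[-1,0,0,0,0],[-1,0,0,0,0],[-1,0,0,0,0]]' ;python3 -c "
from h import *
print(tool()[0])
plan([.4447,.018,.019],-9.1)
im,d=env.get_image('scene'); crop(im,260,245,100,80,8,'pics/s28.png')"
```

```text
time: 30.48
ee_pos: [0.4441, 0.0175, 0.0441]
eef_rot: [-90.3, 89.9, 170.6]
contact_force: [0.2, 0.4, -1.2]
gripper_width: 0.0645
time: 30.9
ee_pos: [0.4449, 0.0172, 0.0464]
eef_rot: [96.3, 89.9, -2.7]
contact_force: [0.4, 0.5, -0.7]
gripper_width: 0.0645
[0.44490739 0.01717387 0.04644281]
tool y ang -9.044763869153858
t 30.9 shift [ 0.0274 -0.0004 -0.0008] spin 0.06 q6 2.7 w 0.0645 F [ 0.4  0.5 -0.7]
```

View pics/s28.png

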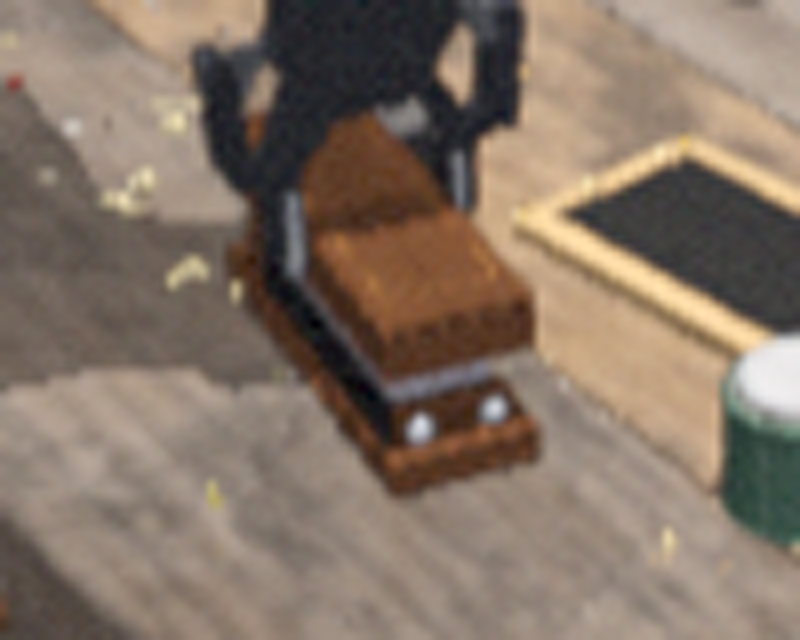

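Aligned just above the box. Lower slowly.

```bash
python3 -m pendant '[[-1,0.004,0,-0.001,0],[-1,0.008,0,-0.001,0],[-1,0.012,0,-0.001,0],[-1,0.016,0,-0.001,0],[-1,0.019,0,-0.001,0]]' 25; python3 -m pendant '[[-1,0.001,0,0,0],[-1,0.002,0,0,0],[-1,0.003,0,0,0],[-1,0.004,0,0,0],[-1,0.005,0,0,0]]'; python3 -m pendant '[[-1,0.001,0,0,0],[-1,0.002,0,0,0],[-1,0.003,0,0,0],[-1,0.003,0,0,0],[-1,0.003,0,0,0]]'
```

```text
time: 31.37
ee_pos: [0.4446, 0.0182, 0.0261]
eef_rot: [-94.5, 90.0, 166.5]
contact_force: [1.0, 0.2, -1.2]
gripper_width: 0.0642
time: 31.78
ee_pos: [0.4448, 0.0181, 0.0217]
eef_rot: [107.7, 90.0, 8.7]
contact_force: [-0.3, -0.1, 0.6]
gripper_width: 0.0649
time: 32.2
ee_pos: [0.4449, 0.0182, 0.0188]
eef_rot: [107.7, 90.0, 8.7]
contact_force: [0.3, 2.0, 2.7]
gripper_width: 0.0645
```

```bash
python3 -m pendant '[[-1,0.001,0,0,0],[-1,0.002,0,0,0],[-1,0.003,0,0,0],[-1,0.004,0,0,0],[-1,0.004,0,0,0]]' 40; python3 -m pendant '[[-1,0.001,0,0,0],[-1,0.002,0,0,0],[-1,0.003,0,0,0],[-1,0.004,0,0,0],[-1,0.004,0,0,0]]'; python3 held.py
```

```text
time: 32.62
ee_pos: [0.4446, 0.0177, 0.0146]
eef_rot: [-40.9, 90.0, -140.0]
contact_force: [-0.4, -8.0, 4.3]
gripper_width: 0.0643
time: 33.03
ee_pos: [0.4446, 0.0179, 0.0105]
eef_rot: [-112.4, 90.0, 148.5]
contact_force: [0.5, -3.5, -0.5]
gripper_width: 0.064
top plane slopes y,z (rad), x0 [ 0.0013 -0.0038 -0.0369] far end z [-0.0962 -0.0957] n 33994
y edges [-0.032   0.0312] 21026
((-0.4095611572265625, -39.98324966430664), (39.957786560058594, 65.19312286376953), 89.9937973022461)
```

```bash
python3 -m pendant '[[-1,0.0005,0,0,0],[-1,0.001,0,0,0],[-1,0.0015,0,0,0],[-1,0.002,0,0,0],[-1,0.002,0,0,0]]' 40; python3 -m pendant '[[-1,0.0005,0,0,0],[-1,0.001,0,0,0],[-1,0.001,0,0,0],[-1,0.001,0,0,0],[-1,0.001,0,0,0]]'
```

```text
time: 33.5
ee_pos: [0.4447, 0.0181, 0.01]
eef_rot: [94.1, 89.9, -4.9]
contact_force: [-6.1, -4.9, 28.3]
gripper_width: 0.0639
time: 33.92
ee_pos: [0.4448, 0.0181, 0.0099]
eef_rot: [93.5, 89.9, -5.5]
contact_force: [-8.4, -4.3, 49.3]
gripper_width: 0.0644
```

```bash
python3 -m pendant '[[-1,-0.002,0,0,0],[-1,-0.003,0,0,0],[0.6,-0.003,0,0,0],[1,-0.003,0,0,0],[1,-0.003,0,0,0]]' 25; python3 -m pendant '[[1,-0.01,0,0,0],[1,-0.05,0,0,0],[1,-0.09,0,0.01,0],[1,-0.13,0,0.03,0],[1,-0.17,0,0.05,0]]'; python3 -m pendant '[[1,-0.02,0,0.0,0],[1,-0.04,0,0.0,0],[1,-0.05,0,0,0],[1,-0.05,0,0,0],[1,-0.05,0,0,0]]';python3 flat.py .03 .065 .445 .018 pics/w29.png;python3 - <<'E'
from h import *
im,d=env.get_image('scene'); crop(im,260,245,100,80,8,'pics/s29.png')
E
```

```text
time: 34.33
ee_pos: [0.4446, 0.0183, 0.0105]
eef_rot: [-103.8, 90.0, 157.2]
contact_force: [-0.2, -0.9, -0.3]
gripper_width: 0.0852
time: 34.75
ee_pos: [0.4367, -0.0286, 0.1769]
eef_rot: [-105.3, 90.0, 155.7]
contact_force: [0.7, 0.4, -0.5]
gripper_width: 0.0858
time: 35.17
ee_pos: [0.4372, -0.0285, 0.225]
eef_rot: [107.3, 90.0, 8.2]
contact_force: [-1.3, -0.4, -0.3]
gripper_width: 0.0856
14061 z [0.04511352 0.04640943 0.04766988]
((444.0403747558594, 19.423568725585938), (190.80093383789062, 65.2420425415039), 80.99267578125)
plane [-0.0016461   0.00100278  0.04710289]
[ 0.43693504 -0.02838158  0.22447027]
```

View pics/w29.png

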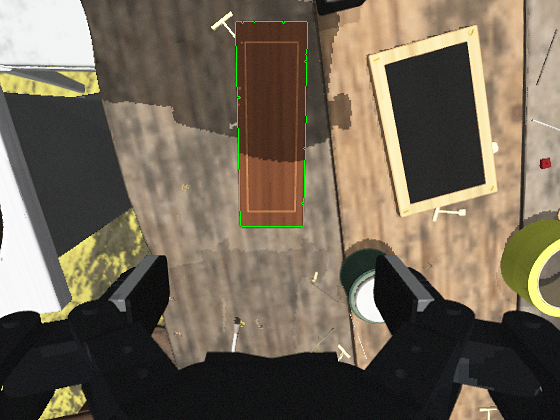

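View pics/s29.png

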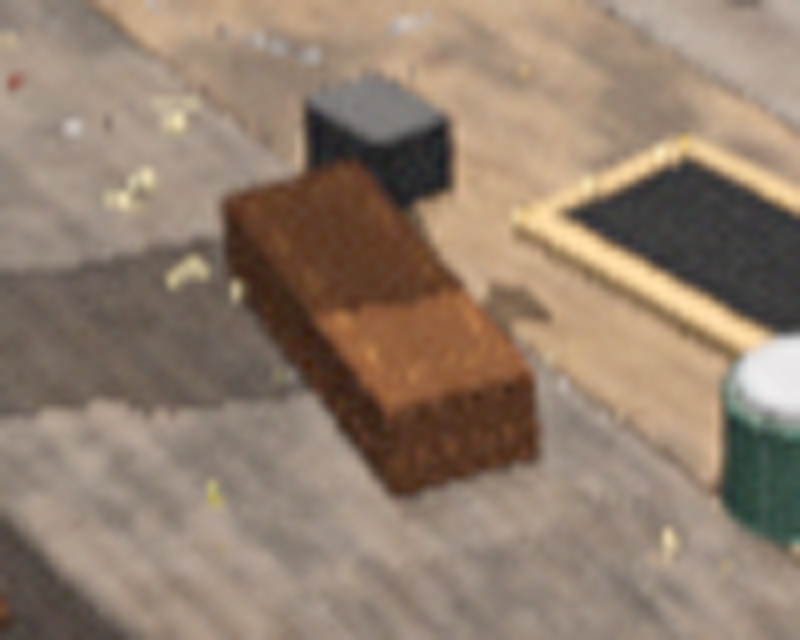

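```bash
python3 - <<'E'
from h import *
im,d=env.get_image("top")
for t in ["oil_bottle","glue_tin","iron_block","tape_roll","wood_block","spirit_lamp","screwdriver"]:
    for r in env.place_of("top",t)[:1]: print(t,np.array(r["xyz"]).round(3),round(r["confidence"],2))
print(tool()[2]['contact_force'], tool()[2]['time']); print(env.finish_job())
E
```

```text
oil_bottle [0.447 0.02  0.03 ] 0.73
glue_tin [ 0.53  -0.167 -0.006] 0.82
iron_block [ 0.613 -0.001  0.013] 0.71
tape_roll [ 0.735 -0.179 -0.004] 0.69
wood_block [0.334 0.291 0.002] 0.86
spirit_lamp [ 0.584  0.531 -0.002] 0.65
screwdriver [ 0.349 -0.261 -0.002] 0.41
[ 0.13425956 -0.21297906  0.17586071] 35.6667
the job is handed in; nothing more can be done
None
```

I handed the job in at about 35.7 s of the 72 s. The stone is in its box, steel face up, with the lid pressed down and the gripper clear. The hand-in reports no verdict, so what follows rests on my own checks.

**What I did:** I carried the stone upright to the board's −y end and tipped it over so it lay flat, steel face up. Then I picked it up flat, laid it in the recess, and put the lid on, pressing it down while still holding it.

**Last checks:**
- **Stone:** it measured level and within about 1 mm of the recess centre before the lid went on.
- **Lid:** it reached a hard stop after about 9 mm of travel past first contact. After I let go, its top read 46.4 mm and was level within about 0.002 rad. The depth readings run 1–2 mm high, so that fits the 45 mm home height. It was centred within about 1–2 mm, with its direction matching the box.

**What failed or disagreed:**
- **Missed grasp:** my first try at picking the stone off the board closed above it without touching it. The fingertips stand about 33 mm higher than the stated TCP geometry gives. I corrected for this from the cameras, and the second try held.
- **Press force:** the press reached about 49 N at the hard stop. It went through the fingers, and I backed off straight away.
- **Other things on the bench:** in the final top picture, the network placed the oil bottle on the box and the iron block on the board. Both are false hits: late in the job I saw the block in the scene camera where it started. I did not look at the bottle again after lifting the stone. The glue tin, wood block, spirit lamp and screwdriver read within about 4 mm of where they started. The tape roll was not found in the first picture, so I had no start reading to compare, but the arm never came near it except well above.

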